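# Unload the headphone glue-cure station

### The arm

A 6-joint arm with a two-finger parallel gripper is mounted at the origin on the work surface. World frame = base frame: x ahead of the robot, y to its left, z up, the work surface at z = 0. Lengths are in m, angles in rad, forces in N, time in s.
With the tool pointing down it reaches from about 0.25 to 0.725 m from the base axis. Payload 4 kg.
Tool frame: the origin (TCP) lies at the very end of the fingers, on their centre line; the grasp point (between the pads) lies 19 mm behind it; z points along the fingers, y is the line along which they close (so a half turn about z gives the same grasp; the last joint's range is limited). The gripper opens to 85 mm and grips with 20 to 120 N. Pads are 22 mm wide; open, the fingers measure 114 mm over their backs; the gripper's body (76 mm by 85 mm) begins 54 mm behind the grasp point. The pads swing forward as they close: fully open they stand 13 mm farther back than shut.
Start: joints at [-1.301, 0.241, 0.005, 1.335, 0, 1.571], TCP at [0.133, -0.482, 0.231] pointing down, gripper open.
Joint ranges: [-2.72, 2.72], [-1.05, 1.87], [-1.09, 1.28], [-1.99, 2.15], [-1.42, 1.44], [-3.14, 3.14]. Speed limits (rad/s): [2.79, 2.79, 3.14, 3.14, 3.14, 3.14].

### API

Orientations are given as a unit quaternion [x, y, z, w].
In Python, from workcell import bot, vision, workorder, boxes_of gives the robot as it stands.
- The arm moves only by the tool send_rows, never from a script. Its argument "motion" is text: rows parted by semicolons, each of 5 numbers parted by spaces: the closure, from -1 (fully open) to 1 (shut), so that 0 is half open, then the shift along the tool's x, y, z in cm, then the turn about the tool's z in rad. In form: claw x y z twist; .... A call has 1 to 5 rows; each row is the pose to reach, as a shift and turn from the pose commanded when the call began, along the tool's axes at that moment; what a row does not reach only later rows make up. A row lasts 1/10 s, in which the tool goes at most 50 mm and 8.59 degrees, less where a joint would pass 70% of its speed; a pose out of reach is approached as far as the arm can. A call with a gripper value outside its range is refused whole. The fingers move at their own pace and stop on an object; the grip force is fixed at half the most. Time passes only in rows, so rows that repeat a pose let the fingers close. It gives the time, the measured TCP pose, the force, the opening and the grip force at its end, in the units of the state.
- bot.get_obs(): the state, without advancing time (a new reading comes with each control period).
- vision.camera(name): name is "scene" or "top"; returns the picture (420x560x3 uint8, red, green, blue); there is no depth.
- vision.camera_model(name): a dict with "fov_y" (degrees; the focal length in pixels is half the picture's height over the tangent of half this angle, whatever the lens; pixels are square), "cx", "cy" (the principal point, pixels), "world_from_camera" (4x4, takes a point from camera to world coordinates). Camera axes: x right, y down, z forward; pixel columns grow to the right and rows downward; lengths in m; the calibration is good to about 2 mm. A picture is of the moment at which its call begins. camera_model takes no time and is no camera call.
- workorder.job_done(): hands the job in; it is judged then, once.
Trained networks look in the newest picture that a camera, given by its name, has taken for a name from the list of things; names that differ only in an ending like _2 or _b are one class to them, and where a whole thing is asked for, a point or a joint stands for the part that bears it (a point fixed in the world has none). Each returns a list of dicts, best first, with "conf" (0 to 1); they miss things now and then, are a little off and sometimes report something else, mostly with a low value. They report only what shows in the picture. A call takes as long as a camera call. They do not tell look-alikes from the thing itself.
- boxes_of(camera, target): "rect" ([centre column, centre row, width, height] in pixels, round what is visible of it).
The state is a dict: "clock": time; "joint_pos": joint angles; "joint_vel": joint speeds; "tau": joint torques, N m; "eef_pos": TCP position; "tool_rot": TCP orientation; "ft_force": force on the tool from outside, world axes, zero at the start; "ft_torque": the same for the moment, N m; "grip_width": finger opening in m; "grasp_force": force on a finger pad.
Only numpy, scipy, OpenCV 4.12 (cv2) and the standard library are available. Lean on these libraries where they do the work, as an engineer would, in place of code of your own. Each camera call takes 0.05 s, during which the arm holds its last target. There are 200 camera calls.

### The job

The cure run is over: put every finished ear cup from the turntable and every yoke from the press's catch tray into the grey tote. Tip the toppled cure lamp up to stand upright on its foot, keeping the foot down on the bench rather than carrying the lamp through the air, so the station is ready for the next run. Leave the glue, mug, screwdriver and ear cushion where they are.

Things in the scene. Friction and masses are not known exactly. Their poses are not given: they have to be found in the camera images.
- cup1: finished ear cup, 80 g: a flat dark round shell 64 mm in diameter and 20 mm high (z 0 to 20) with a thin light rim band, carrying on its back a grey rectangular boss 46 mm long (x) x 22 mm wide (y), from z = 19 to z = 50 mm, to pinch across its 22 mm width; starts boss up on the turntable. Origin: centre of the shell's underside, z up through the boss. May be absent
- cup2: finished ear cup, 80 g: a flat dark round shell 64 mm in diameter and 20 mm high (z 0 to 20) with a thin light rim band, carrying on its back a grey rectangular boss 46 mm long (x) x 22 mm wide (y), from z = 19 to z = 50 mm, to pinch across its 22 mm width; starts boss up on the turntable. Origin: centre of the shell's underside, z up through the boss. May be absent
- cup3: finished ear cup, 80 g: a flat dark round shell 64 mm in diameter and 20 mm high (z 0 to 20) with a thin light rim band, carrying on its back a grey rectangular boss 46 mm long (x) x 22 mm wide (y), from z = 19 to z = 50 mm, to pinch across its 22 mm width; starts boss up on the turntable. Origin: centre of the shell's underside, z up through the boss. May be absent
- yoke1: bare aluminium U-shaped headphone yoke lying flat, 40 g, 70 x 40 x 26 mm high: a crossbar 70 mm long (x), 18 mm wide (y -20 to -2 mm) and 26 mm high, and two legs 14 mm wide reaching from it to y = +20 mm at x = +-28 mm (42 mm gap between them); pinch the crossbar across its 18 mm. Starts in the catch tray. Origin: centre of the 70 x 40 underside, z up. May be absent
- yoke2: bare aluminium U-shaped headphone yoke lying flat, 40 g, 70 x 40 x 26 mm high: a crossbar 70 mm long (x), 18 mm wide (y -20 to -2 mm) and 26 mm high, and two legs 14 mm wide reaching from it to y = +20 mm at x = +-28 mm (42 mm gap between them); pinch the crossbar across its 18 mm. Starts in the catch tray. Origin: centre of the 70 x 40 underside, z up. May be absent
- yoke3: bare aluminium U-shaped headphone yoke lying flat, 40 g, 70 x 40 x 26 mm high: a crossbar 70 mm long (x), 18 mm wide (y -20 to -2 mm) and 26 mm high, and two legs 14 mm wide reaching from it to y = +20 mm at x = +-28 mm (42 mm gap between them); pinch the crossbar across its 18 mm. Starts in the catch tray. Origin: centre of the 70 x 40 underside, z up. May be absent
- yoke4: bare aluminium U-shaped headphone yoke lying flat, 40 g, 70 x 40 x 26 mm high: a crossbar 70 mm long (x), 18 mm wide (y -20 to -2 mm) and 26 mm high, and two legs 14 mm wide reaching from it to y = +20 mm at x = +-28 mm (42 mm gap between them); pinch the crossbar across its 18 mm. Starts in the catch tray. Origin: centre of the 70 x 40 underside, z up. May be absent
- lamp: glue-curing lamp, about 0.6 kg, mostly in the foot: square dark steel foot 84 x 84 x 14 mm, plain aluminium stem 28 mm in diameter reaching 165 mm, black collar at its end. Starts toppled, on one edge of the foot and the stem's end; tipped up, its foot lands beyond that edge. Origin: centre of the foot's underside; z along the stem, x and y square to the foot's sides. Centre of mass about 20 mm up z
- lamp_end (a point): centre of the free end of the lamp's stem, 165 mm from the foot's underside
- turntable_top (a point): centre of the turntable's top: a bare aluminium disc 210 mm in diameter and 12 mm thick, its top 46 mm above the bench, on a fixed round stand; it turns freely about the vertical at the slightest push. The turntable and the tote may be in each other's places
- platter (a joint): angle of the turntable disc (rad, anticlockwise from above); spins freely, no stops, no motor
- tote: open grey plastic tote fixed to the bench, 190 (x) x 260 (y) x 60 mm high, walls and floor 4 mm thick. Origin: centre of its underside
- tote_in (a point): centre of the tote's inner floor, 4 mm above the bench, same axes as the tote
- tray: shallow black plastic catch tray of the grey bench press, fixed, 260 (x) x 250 (y) x 28 mm high, walls and floor 4 mm thick; the press, 220 mm tall, stands on its -y side from y = -220 mm on; a thin chute plate spans y = -220 to -120 mm, 35 to 80 mm above the bench. Origin: centre of its underside
- glue: bystander: white glue bottle, 52 mm in diameter, 120 mm tall; origin under its centre
- mug: bystander: white mug, 74 mm in diameter, 85 mm high; origin under its centre
- driver: bystander: screwdriver 170 mm long lying on the bench; origin under its middle
- cushion: bystander: black ring-shaped ear cushion, 84 mm outside, 18 mm high; origin under its centre
Things that resemble listed ones, but are neither listed nor needed, are in the scene too. There is more than one size of the lamp; the one meant has the size given above.

How it is judged:
At the end, for the whole second after the job is handed in: every cup and yoke present lies at rest inside the tote (origin within the tote's walls, below 70 mm above its floor), and the lamp stands upright on the bench within 0.08 rad (4.6 degrees), at rest (x of cup1 in the frame of tote_in between -0.095 and 0.095 m and y of cup1 in the frame of tote_in between -0.13 and 0.13 m and z of cup1 in the frame of tote_in between -0.01 and 0.07 m and linear speed of each of cup1, cup2, cup3, yoke1, yoke2, yoke3, yoke4, lamp below 0.03 m/s and x of cup2 in the frame of tote_in between -0.095 and 0.095 m and y of cup2 in the frame of tote_in between -0.13 and 0.13 m and z of cup2 in the frame of tote_in between -0.01 and 0.07 m and x of cup3 in the frame of tote_in between -0.095 and 0.095 m and y of cup3 in the frame of tote_in between -0.13 and 0.13 m and z of cup3 in the frame of tote_in between -0.01 and 0.07 m and x of yoke1 in the frame of tote_in between -0.095 and 0.095 m and y of yoke1 in the frame of tote_in between -0.13 and 0.13 m and z of yoke1 in the frame of tote_in between -0.01 and 0.07 m and x of yoke2 in the frame of tote_in between -0.095 and 0.095 m and y of yoke2 in the frame of tote_in between -0.13 and 0.13 m and z of yoke2 in the frame of tote_in between -0.01 and 0.07 m and x of yoke3 in the frame of tote_in between -0.095 and 0.095 m and y of yoke3 in the frame of tote_in between -0.13 and 0.13 m and z of yoke3 in the frame of tote_in between -0.01 and 0.07 m and x of yoke4 in the frame of tote_in between -0.095 and 0.095 m and y of yoke4 in the frame of tote_in between -0.13 and 0.13 m and z of yoke4 in the frame of tote_in between -0.01 and 0.07 m and angle between lamp's own z axis and vertical below 0.08 rad and height (world z) of lamp between -0.01 and 0.01 m); the robot touches nothing.
It fails at once if a bystander (glue, mug, screwdriver, cushion) is moved more than 5 cm (distance of any of glue, mug, driver, cushion from where it was at the start of the episode above 0.05 m).
It fails at once if the lamp is carried: the centre of its foot's underside rises more than 90 mm above the bench (height (world z) of lamp above 0.09 m).
Of cup1, cup2, cup3 only 2 to 3 are there at a start; the rules pass over those that are not, and their reading is None.
Of yoke1, yoke2, yoke3, yoke4 only 3 to 4 are there at a start; the rules pass over those that are not, and their reading is None.
At some moment in a run one of yoke1, yoke2, yoke3, yoke4, lamp may be knocked a few centimetres aside while the robot is not near it.
Once in a run the grip may slacken for a moment while it holds something.
It also fails if it takes over 210 s, if anything falls off the work surface, if the arm or the gripper's body presses on something with over 40 N, if the wrist force passes 120 N, or if a joint passes its speed limit or range.

## Working session

There is one attempt and no reset: what is moved stays moved. The work goes in short steps, Python scripts to look and compute and a tool call to move; the robot and the scene stay as the last step left them, time stands still between calls to the robot, and variables do not carry over. Pictures are saved under pics/ and viewed, at most 14 in all, crops included, and the job is handed in when it is done.

Besides the shell and the picture viewer there is one more tool, called after "Emit:" as name(argument=value, ...), one argument or row to a line, values as JSON. send_rows: Moves the arm, as the interface text tells. Its arguments: {"type":"object","properties":{"motion":{"type":"string"}},"required":["motion"]}

```bash
mkdir -p pics; ls; cat > h.py <<'E'
import numpy as np, cv2
from workcell import bot, vision, workorder, boxes_of
def shot(cam,fn=None):
    im=vision.camera(cam)
    if fn: cv2.imwrite('pics/'+fn,im[:,:,::-1])
    return im
def pix2w(cam,u,v,z):
    m=vision.camera_model(cam);T=np.array(m['world_from_camera']);f=210/np.tan(np.radians(m['fov_y'])/2)
    d=T[:3,:3]@np.array([(u-m['cx'])/f,(v-m['cy'])/f,1]);o=T[:3,3]
    return o+d*(z-o[2])/d[2]
def w2pix(cam,p):
    m=vision.camera_model(cam);T=np.array(m['world_from_camera']);f=210/np.tan(np.radians(m['fov_y'])/2)
    c=T[:3,:3].T@(np.array(p)-T[:3,3]);return np.array([m['cx']+f*c[0]/c[2],m['cy']+f*c[1]/c[2]])
E
python3 - <<'E'
from h import *
for c in('top','scene'):
    shot(c,c+'0.png');print(c,vision.camera_model(c))
    for n in('cup1','yoke1','lamp','turntable_top','tote','tray'):
        try:print(n,[(np.round(b['rect']).astype(int).tolist(),round(b['conf'],2)) for b in boxes_of(c,n)])
        except Exception as e: print(n,e)
print(bot.get_obs())
E
```

```text
pics
top {'fov_y': 47.534632104038906, 'cx': 270.6276295016138, 'cy': 207.3543000024927, 'world_from_camera': array([[ 8.49353190e-03, -9.79091990e-01,  2.03240585e-01,
         2.23982006e-01],
       [-9.99963818e-01, -8.41218025e-03,  1.26414853e-03,
        -2.11916517e-02],
       [ 4.71978728e-04, -2.03243968e-01, -9.79128013e-01,
         1.32481020e+00],
       [ 0.00000000e+00,  0.00000000e+00,  0.00000000e+00,
         1.00000000e+00]])}
cup1 [([269, 176, 23, 24], 0.62), ([248, 145, 24, 21], 0.55)]
yoke1 [([399, 184, 28, 23], 0.82), ([399, 230, 20, 28], 0.76), ([358, 224, 27, 22], 0.74), ([361, 182, 27, 28], 0.62)]
lamp [([250, 223, 63, 38], 0.71), ([378, 321, 86, 54], 0.69), ([144, 306, 78, 79], 0.59), ([373, 129, 25, 32], 0.28)]
turntable_top [([269, 156, 72, 72], 0.79)]
tote [([138, 204, 110, 83], 0.63)]
tray [([448, 195, 222, 129], 0.6), ([345, 124, 18, 26], 0.55)]
scene {'fov_y': 57.21395923064504, 'cx': 277.41202500622404, 'cy': 209.16943469224364, 'world_from_camera': array([[-0.47691301,  0.64139284, -0.60097355,  1.16446511],
       [ 0.87891048,  0.35452489, -0.31
[... 637 characters left out ...]
pos': array([-1.30103393e+00,  2.40564493e-01,  4.99648854e-03,  1.33519438e+00,
       -1.17209688e-05,  1.57077334e+00]), 'joint_vel': array([ 8.46041927e-04,  1.14706337e-05,  6.94964324e-04, -7.75870529e-04,
       -3.89525148e-04, -7.30147043e-04]), 'tau': array([ 1.38519381e-04, -3.72079289e+01,  2.52641129e+01,  8.98188482e-04,
       -6.46098079e-05,  3.01704709e-06]), 'eef_pos': array([ 0.13324788, -0.48191842,  0.23132287]), 'tool_rot': array([ 9.90915768e-01,  1.34483977e-01, -3.52543154e-06,  1.76040958e-05]), 'ft_force': array([0.12669542, 0.22021192, 0.34301816]), 'ft_torque': array([-0.00298444,  0.00809151,  0.02104707]), 'grasp_force': 0.0, 'grip_width': 0.08499424714098845}
```

```bash
python3 - <<'E'
import cv2
a=cv2.imread('pics/top0.png')[80:380,80:480];cv2.imwrite('pics/top0b.png',cv2.resize(a,None,fx=2,fy=2,interpolation=cv2.INTER_CUBIC))
a=cv2.imread('pics/scene0.png')[90:390,80:480];cv2.imwrite('pics/scene0b.png',cv2.resize(a,None,fx=2,fy=2,interpolation=cv2.INTER_CUBIC))
E
```

```text
(no output)
```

View pics/top0b.png

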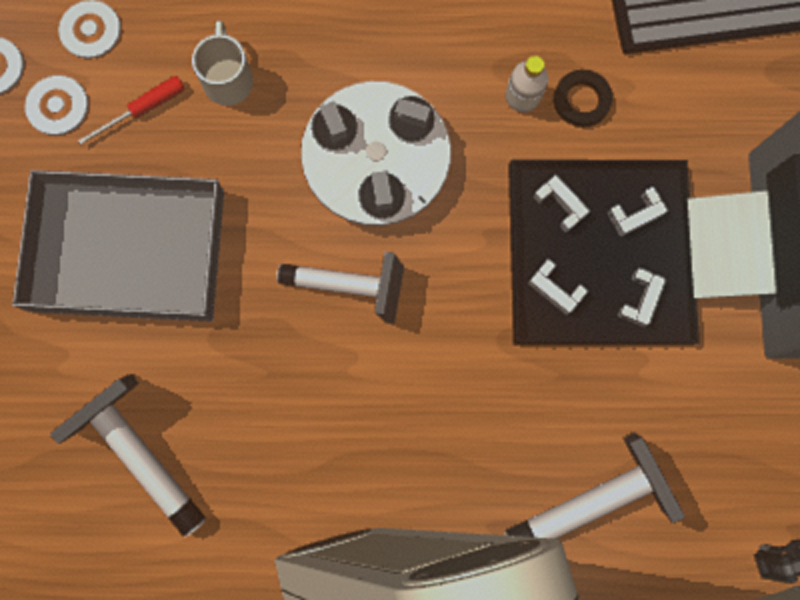

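View pics/scene0b.png

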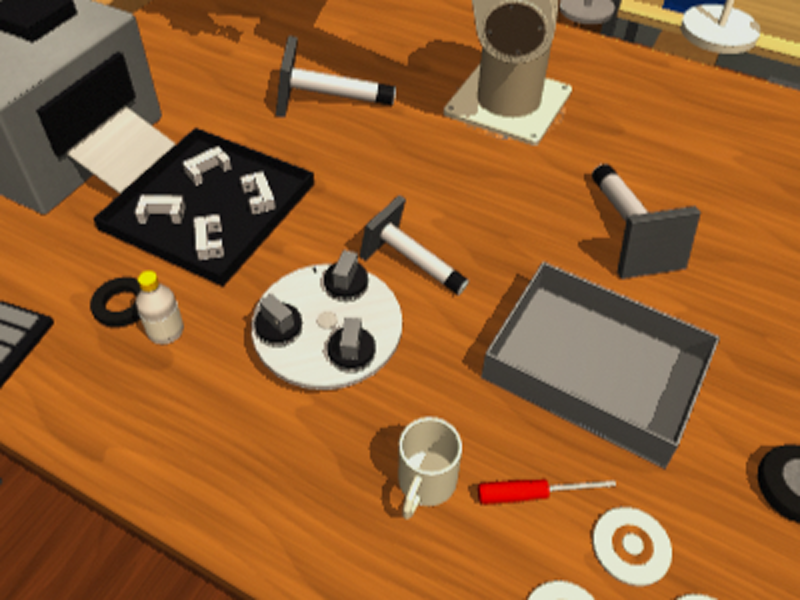

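Candidates in the top view (full-picture pixels): lamp-like things are A (219–280, 222), B (107–182, 267–346) and C (335–420, 298–346). A's foot spans about 34 px and the others' about 48 px, so A is the 84 mm lamp. There are three boss-up cups on the turntable at (247,143), (285,140) and (271,178). The white rings at upper left and the black cushion at (371,129) are not cups. There are four yokes in the tray, and the tote is on the left at (138,204). Next I'll fit models.

```bash
cat >> h.py <<'E'
from scipy.optimize import minimize
from scipy.spatial.transform import Rotation as Ro
S=4
def box(x0,x1,y0,y1,z0,z1): return np.array([[x,y,z] for x in(x0,x1) for y in(y0,y1) for z in(z0,z1)])/1000
def cyl(r,z0,z1): return np.array([[r*np.cos(a),r*np.sin(a),z] for a in np.linspace(0,6.283,24) for z in(z0,z1)])/1000
YOKE=[box(-35,35,-20,-2,0,26),box(-35,-21,-20,20,0,26),box(21,35,-20,20,0,26)]
BOSS=[box(-23,23,-11,11,19,50)]
LAMP=[box(-42,42,-42,42,0,14),cyl(14,14,165)]
def pts(part,R,t): return part@R.T+t
def yawT(p,z): return Ro.from_euler('z',p[2]).as_matrix(),np.array([p[0],p[1],z])
TH=np.arctan2(28,165)
def lampT(p):  # p: foot-edge mid xy, heading of stem (world yaw)
    R=Ro.from_euler('z',p[2]).as_matrix()@Ro.from_euler('y',np.pi/2+TH).as_matrix()
    e=R@np.array([.042,0,0]); t=np.array([p[0],p[1],0])-e
    return R,t
def sil(cam,parts,R,t):
    m=vision.camera_model(cam); im=np.zeros((420*S,560*S),np.uint8)
    for q in parts:
        uv=np.array([w2pix(cam,x) for x in pts(q,R,t)])
        h=cv2.convexHull(((uv+.5)*S).astype(np.float32))
        cv2.fillConvexPoly(im,np.round(h*16).astype(np.int32),1,shift=4)
    return im
def fit(masks,parts,T,p0,step=(.008,.008,.25)):
    M={c:cv2.resize(m.astype(np.uint8),None,fx=S,fy=S,interpolation=cv2.INTER_LINEAR) for c,m in masks.items()}
    def cost(p):
        s=0
        for c,m in M.items():
            a=sil(c,parts,*T(p)); s+=1-(a&m).sum()/max(1,(a|m).sum())
        return s/len(M)
    sx=np.array([p0]+[np.array(p0)+np.eye(3)[i]*step[i] for i in range(3)])
    r=minimize(cost,p0,method='Nelder-Mead',options=dict(initial_simplex=sx,maxiter=90,xatol=2e-4,fatol=1e-3))
    return r.x,r.fun
def comps(mask,amin):
    n,l,st,ce=cv2.connectedComponentsWithStats(mask.astype(np.uint8))
    return [(l==i,ce[i],st[i,4]) for i in range(1,n) if st[i,4]>=amin]
def yokes(im,cam='top'):
    hsv=cv2.cvtColor(im,cv2.COLOR_RGB2HSV); m=(hsv[...,2]>95)&(hsv[...,1]<70)
    if cam=='top': w=np.zeros(m.shape,bool); w[163:250,337:427]=1
    out=[]
    for mk,ce,a in comps(m&w,60):
        p=pix2w(cam,*ce,.02); best=min((fit({cam:mk},YOKE,lambda p:yawT(p,.004),[p[0],p[1],y]) for y in np.arange(0,6.2,1.05)),key=lambda r:r[1])
        out.append((best,ce,a))
    return out
def cups(im,cam='top'):
    hsv=cv2.cvtColor(im,cv2.COLOR_RGB2HSV).astype(int);v=hsv[...,2]
    c=w2pix(cam,TT); yy,xx=np.mgrid[:420,:560]; disc=np.hypot(xx-c[0],yy-c[1]-1)<37
    dark=(v<170)&disc; out=[]
    for mk,ce,a in comps(dark,150):
        boss=mk&(v>75); bc=comps(boss,25)
        if not bc: continue
        b=max(bc,key=lambda q:q[2]); p=pix2w(cam,*b[1],.09)
        best=min((fit({cam:b[0]},BOSS,lambda p:yawT(p,.046),[p[0],p[1],y]) for y in (0,.8,1.6,2.4)),key=lambda r:r[1])
        out.append((best,b[1],b[2]))
    return out
TT=np.array([.5,0,.046])
E
python3 - <<'E'
from h import *
import h
im=shot('top');sc=shot('scene')
print('tt',pix2w('top',80+376/2,80+152/2,.05)); h.TT=pix2w('top',80+376/2,80+152/2,.05)
for n,c in dict(tl=(34,172),tr=(218,181),br=(211,321),bl=(16,306)).items(): print('tote',n,pix2w('top',80+c[0]/2,80+c[1]/2,.06).round(3))
for n,c in dict(tl=(510,160),tr=(688,160),br=(699,344),bl=(514,345)).items(): print('tray',n,pix2w('top',80+c[0]/2,80+c[1]/2,.028).round(3))
ov=cv2.resize(im,None,fx=4,fy=4,interpolation=cv2.INTER_CUBIC)[:,:,::-1].copy()
def draw(parts,R,t,col):
    for q in parts:
        cs,_=cv2.findContours(sil('top',[q],R,t),cv2.RETR_EXTERNAL,cv2.CHAIN_APPROX_NONE); cv2.drawContours(ov,cs,-1,col,1)
for r,ce,a in yokes(im): print('yoke',r[0].round(4),round(r[1],2),ce.round(),a); draw(YOKE,*yawT(r[0],.004),(0,0,255))
for r,ce,a in cups(im): print('cup',r[0].round(4),round(r[1],2),ce.round(),a); draw(BOSS,*yawT(r[0],.046),(0,0,255))
# lamp
def lm(img,x0,x1,y0,y1):
    hsv=cv2.cvtColor(img,cv2.COLOR_RGB2HSV).astype(int); m=(hsv[...,1]<75); w=np.zeros(m.shape,bool); w[y0:y1,x0:x1]=1
    c=comps(m&w,100); return max(c,key=lambda q:q[2])[0]
mt=lm(im,214,285,203,245); ms=lm(sc,257,316,188,240)
e=pix2w('top',80+385/2,80+300/2,.0)
for mm in({'top':mt},{'top':mt,'scene':ms}):
    r=min((fit(mm,LAMP,lampT,[e[0],e[1],y]) for y in(1.2,1.5,1.8)),key=lambda r:r[1]); print('lamp',r[0].round(4),r[1])
draw(LAMP,*lampT(r[0]),(0,0,255))
cv2.imwrite('pics/ov.png',ov[4*130:4*130+600,4*210:4*210+800])
E
```

```text
tt [ 0.63500382 -0.01096378  0.05      ]
tote tl [0.599 0.46  0.06 ]
tote tr [0.588 0.206 0.06 ]
tote br [0.394 0.207 0.06 ]
tote bl [0.412 0.469 0.06 ]
tray tl [ 0.632 -0.201  0.028]
tray tr [ 0.634 -0.453  0.028]
tray br [ 0.373 -0.453  0.028]
tray bl [ 0.369 -0.201  0.028]Traceback (most recent call last):
  File "<stdin>", line 11, in <module>
  File "h.py", line 54, in yokes
    p=pix2w(cam,*ce,.02); best=min((fit({cam:mk},YOKE,lambda p:yawT(p,.004),[p[0],p[1],y]) for y in np.arange(0,6.2,1.05)),key=lambda r:r[1])
                               ~~~^^^^^^^^^^^^^^^^^^^^^^^^^^^^^^^^^^^^^^^^^^^^^^^^^^^^^^^^^^^^^^^^^^^^^^^^^^^^^^^^^^^^^^^^^^^^^^^^^^^^^^^^^^^
  File "h.py", line 54, in <genexpr>
    p=pix2w(cam,*ce,.02); best=min((fit({cam:mk},YOKE,lambda p:yawT(p,.004),[p[0],p[1],y]) for y in np.arange(0,6.2,1.05)),key=lambda r:r[1])
                                    ~~~^^^^^^^^^^^^^^^^^^^^^^^^^^^^^^^^^^^^^^^^^^^^^^^^^^^
  File "h.py", line 44, in fit
    r=minimize(cost,p0,method='Nelder-Mead',options=dict(initial_simplex=sx,maxiter=90,xatol=2e-4,fatol=1e-3))
    res = _minimize_neldermead(fun, x0, args, callback, bounds=bounds,
                               **options)
    fxcc = func(xcc)
    fx = function(np.copy(x), *(wrapper_args + args))
  File "h.py", line 41, in cost
    a=sil(c,parts,*T(p)); s+=1-(a&m).sum()/max(1,(a|m).sum())
  File "h.py", line 32, in sil
    uv=np.array([w2pix(cam,x) for x in pts(q,R,t)])
                 ~~~~~^^^^^^^
  File "h.py", line 12, in w2pix
    m=vision.camera_model(cam);T=np.array(m['world_from_camera']);f=210/np.tan(np.radians(m['fov_y'])/2)
ValueError: time passes only in moves, steps and waits
```

```bash
python3 - <<'E'
s=open('h.py').read()
s=s.replace("def shot(","import functools\n@functools.lru_cache(None)\ndef CM(cam): return vision.camera_model(cam)\ndef shot(",1)
s=s.replace("m=vision.camera_model(cam)","m=CM(cam)")
s=s.replace("uv=np.array([w2pix(cam,x) for x in pts(q,R,t)])","uv=w2pix(cam,pts(q,R,t))")
s=s.replace("c=T[:3,:3].T@(np.array(p)-T[:3,3]);return np.array([m['cx']+f*c[0]/c[2],m['cy']+f*c[1]/c[2]])","c=((np.array(p)-T[:3,3])@T[:3,:3]).T;return np.array([m['cx']+f*c[0]/c[2],m['cy']+f*c[1]/c[2]]).T")
open('h.py','w').write(s.replace("TT=np.array([.5,0,.046])","TT=np.array([.635,-.011,.046])"))
E
cat > look.py <<'E'
from h import *
im=shot('top');sc=shot('scene')
ov=cv2.resize(im,None,fx=4,fy=4,interpolation=cv2.INTER_CUBIC)[:,:,::-1].copy()
def draw(parts,R,t,col):
    for q in parts:
        cs,_=cv2.findContours(sil('top',[q],R,t),cv2.RETR_EXTERNAL,cv2.CHAIN_APPROX_NONE); cv2.drawContours(ov,cs,-1,col,1)
for r,ce,a in yokes(im): print('yoke',r[0].round(4),round(r[1],2),ce.round(),a); draw(YOKE,*yawT(r[0],.004),(0,0,255))
for r,ce,a in cups(im): print('cup',r[0].round(4),round(r[1],2),ce.round(),a); draw(BOSS,*yawT(r[0],.046),(0,0,255))
def lm(img,x0,x1,y0,y1):
    hsv=cv2.cvtColor(img,cv2.COLOR_RGB2HSV).astype(int); m=(hsv[...,1]<75); w=np.zeros(m.shape,bool); w[y0:y1,x0:x1]=1
    c=comps(m&w,100); return max(c,key=lambda q:q[2])[0]
mt=lm(im,214,285,203,245); ms=lm(sc,257,316,188,240)
e=pix2w('top',80+385/2,80+300/2,.0)
for mm in({'top':mt},{'top':mt,'scene':ms}):
    r=min((fit(mm,LAMP,lampT,[e[0],e[1],y]) for y in(1.2,1.5,1.8)),key=lambda r:r[1]); print('lamp',r[0].round(4),r[1])
draw(LAMP,*lampT(r[0]),(0,0,255))
cv2.imwrite('pics/ov.png',ov[4*120:4*120+520,4*212:4*212+860][:, :800])
E
time python3 look.py
```

```text
yoke [ 0.5748 -0.2725  0.7017] 0.16 [362. 180.] 278
yoke [ 0.5641 -0.3804 -1.0882] 0.18 [400. 186.] 278
yoke [ 0.544  -0.4612  3.5302] 0.83 [425. 196.] 87
yoke [ 0.4547 -0.265   4.0306] 0.14 [358. 224.] 279
yoke [ 0.4405 -0.3808 -0.4113] 0.19 [402. 228.] 286
cup [ 0.6904 -0.0597  1.4032] 0.56 [289. 139.] 317
cup [0.665  0.0338 1.1353] 0.65 [250. 144.] 309
cup [ 0.577  -0.0178  3.3379] 0.72 [274. 181.] 510
lamp [ 0.4433 -0.0423  1.4173] 0.3552069472652146
lamp [ 0.4435 -0.0424  1.4235] 0.2727865240045286
real	0m31.709s
user	0m30.713s
sys	0m0.248s
```

View pics/ov.png

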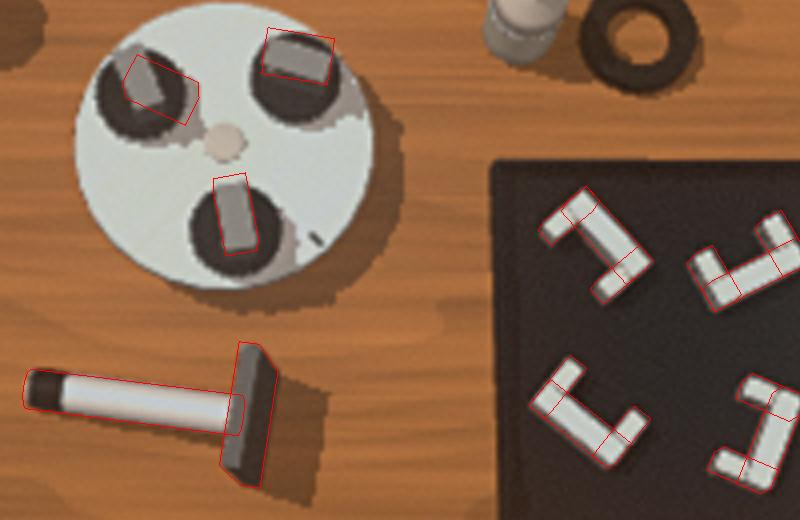

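The overlay confirms lamp A's dimensions (foot at ov (250,415), end at (28,388)), and the four yokes fit well. The cup boss fits are poor, so I'll improve those. I'm starting with the yokes.

```bash
cat > plan.py <<'E'
from h import *
import sys
def plan(x,y,z,ang=None):
    o=bot.get_obs(); R=Ro.from_quat(o['tool_rot']).as_matrix()
    d=R.T@(np.array([x,y,z])-o['eef_pos'])*100
    tw=0
    if ang is not None:
        a=np.arctan2(R[1,1],R[0,1]); w=a-ang  # +twist = clockwise
        tw=(w+np.pi/2)%np.pi-np.pi/2
    print('tcp',o['eef_pos'].round(4),'j6',o['joint_pos'][5].round(2),'t',round(o['clock'],1),'| shift cm',d.round(2),'twist',round(tw,3))
def yk(p): x,y,s=p; return x+.011*np.sin(s),y-.011*np.cos(s),s+np.pi/2
if __name__=='__main__':
    v=[float(a) for a in sys.argv[1:]]; plan(*v)
E
python3 - <<'E'
s=open('h.py').read()
i=s.index("def cups("); j=s.index("TT=np.array")
s=s[:i]+'''SHELL=[cyl(32,0,20)]
def cups(im,cam='top'):
    v=cv2.resize(cv2.cvtColor(im,cv2.COLOR_RGB2HSV)[...,2],None,fx=S,fy=S,interpolation=cv2.INTER_CUBIC).astype(int)
    c=w2pix(cam,TT); yy,xx=np.mgrid[:420*S,:560*S]; disc=np.hypot(xx/S-c[0],yy/S-c[1]-1)<38
    D=(v<78)&disc; G=(v>=78)&(v<165); out=[]
    for mk,ce,a in comps(D,1500):
        p=pix2w(cam,*(ce/S-.5),.06)
        def cost(q):
            T=yawT(q,.046); b=sil(cam,BOSS,*T)>0; s=(sil(cam,SHELL,*T)>0)&~b
            return -((b&G).sum()+(s&D).sum()-(mk&~s).sum())/(b|s).sum()
        def run(y):
            p0=np.array([p[0],p[1],y]); sx=np.vstack([p0,p0+np.diag([.006,.006,.3])])
            return minimize(cost,p0,method='Nelder-Mead',options=dict(initial_simplex=sx,maxiter=70,xatol=2e-4,fatol=1e-3))
        r=min((run(y) for y in(0,.8,1.6,2.4)),key=lambda r:r.fun); out.append(((r.x,r.fun),ce/S,a))
    return out
'''+s[j:]
open('h.py','w').write(s)
E
cat > sc.py <<'E'
from h import *
from plan import *
import sys
im=shot('top')
if 'y' in sys.argv[1]:
  for r,ce,a in yokes(im):
    if r[1]<.4: print('yoke',r[0].round(4),round(r[1],2),'grasp x y ang',np.round(yk(r[0]),4))
if 'c' in sys.argv[1]:
  for r,ce,a in cups(im): print('cup',r[0].round(4),round(r[1],2),ce.round(),a, 'close ang',round(r[0][2]+np.pi/2,3))
E
python3 sc.py yc; python3 -c "
from plan import *
x,y,a=yk([.4405,-.3808,-.4113]);plan(x,y,.12,a)"
```

```text
yoke [ 0.5748 -0.2731  0.7012] 0.16 grasp x y ang [ 0.5819 -0.2815  2.272 ]
yoke [ 0.5639 -0.3805  5.192 ] 0.19 grasp x y ang [ 0.5542 -0.3855  6.7628]
yoke [ 0.4545 -0.2648  3.9885] 0.14 grasp x y ang [ 0.4462 -0.2575  5.5593]
yoke [ 0.4426 -0.3816 -0.4126] 0.2 grasp x y ang [ 0.4382 -0.3917  1.1582]
cup [ 0.6893 -0.0599  1.3874] -0.7 [286. 143.] 3353 close ang 2.958
cup [0.6739 0.0504 3.5301] -0.76 [248. 145.] 3912 close ang 5.101
cup [ 0.5758 -0.0177  0.1698] -0.8 [271. 179.] 3910 close ang 1.741
tcp [ 0.1332 -0.4819  0.2313] j6 1.57 t 0.9 | shift cm [31.62 -0.71 11.13] twist 0.681
```

Emit:
send_rows(
  motion="-0.2 5 0 0 0;-0.2 10 0 0 0;-0.2 15 0 0 0;-0.2 20 0 0 0;-0.2 20 0 0 0",
)

```text
clock: 1.45
eef_pos: [0.3315, -0.4267, 0.231]
tool_rot: [0.99, 0.138, 0.001, -0.0]
ft_force: [1.1, -0.4, -0.1]
grip_width: 0.0518
grasp_force: 0.0
```

Emit:
send_rows(
  motion="-0.2 5 -0.3 3 0.14;-0.2 9 -0.6 6 0.28;-0.2 11.6 -0.7 9 0.42;-0.2 11.6 -0.7 11 0.56;-0.2 11.6 -0.7 11 0.68",
)

```text
clock: 1.95
eef_pos: [0.4344, -0.3885, 0.1168]
tool_rot: [0.979, -0.205, -0.004, -0.002]
ft_force: [0.1, 1.0, 0.9]
grip_width: 0.0514
grasp_force: 0.0
```

```bash
python3 plan.py .4382 -.3917 .010 1.1582
```

```text
tcp [ 0.4344 -0.3885  0.1168] j6 2.83 t 1.9 | shift cm [ 0.56  0.16 10.68] twist -0.001
```

Emit:
send_rows(
  motion="-0.2 0.6 0.2 4 0;-0.2 0.6 0.2 8 0;-0.2 0.6 0.2 10.6 0;-0.2 0.6 0.2 10.6 0;-0.2 0.6 0.2 10.6 0",
)

```text
clock: 2.45
eef_pos: [0.4402, -0.3954, 0.0154]
tool_rot: [0.979, -0.204, -0.0, -0.0]
ft_force: [0.0, 0.2, 1.1]
grip_width: 0.0513
grasp_force: 0.0
```

Emit:
send_rows(
  motion="1 0 0 0 0;1 0 0 0 0;1 0 0 0 0;1 0 0 0 0;1 0 0 0 0",
)

```text
clock: 2.95
eef_pos: [0.442, -0.3964, 0.0177]
tool_rot: [0.979, -0.204, 0.002, 0.001]
ft_force: [0.7, 0.1, 6.3]
grip_width: 0.0162
grasp_force: 61.2
```

Emit:
send_rows(
  motion="1 0 0 -4 0;1 0 0 -8 0;1 0 0 -12 0;1 0 0 -14 0;1 0 0 -14 0",
)

```text
clock: 3.45
eef_pos: [0.4427, -0.397, 0.1603]
tool_rot: [0.979, -0.204, 0.004, 0.002]
ft_force: [0.1, -0.2, -0.7]
grip_width: 0.0162
grasp_force: 60.4
```

```bash
python3 plan.py .455 .24 .15 1.4
```

```text
tcp [ 0.4427 -0.397   0.1603] j6 2.82 t 3.5 | shift cm [-24.29 -58.91   0.64] twist -0.239
```

```bash
cat > plan.py <<'E'
from h import *
import sys,json
def load(): d=json.load(open('cmd.json')); return np.array(d['p']),np.array(d['R'])
def save(p,R): json.dump(dict(p=p.tolist(),R=R.tolist()),open('cmd.json','w'))
def ap(p,R,d,tw): return p+R@(np.array(d)/100),R@Ro.from_euler('z',tw).as_matrix()
def go(wps):
    """wps: (claw,x,y,z,ang or None[,hold rows]) ; ang = direction of tool y in world, tracked mod 2pi"""
    p,R=load()
    for claw,x,y,z,ang,*h in wps:
        rows=[];done=False; tgt=np.array([x,y,z])
        a=np.arctan2(R[1,1],R[0,1]); tw=0 if ang is None else (a-ang+np.pi)%(2*np.pi)-np.pi
        n=int(max(1,np.ceil(np.linalg.norm(tgt-p)/.047),np.ceil(abs(tw)/.145)))
        P=[(p+(tgt-p)*(i+1)/n,tw/n) for i in range(n)]+[(tgt,0)]*(h[0] if h else 0)
        for k in range(0,len(P),5):
            t=0;out=[]
            for q,w in P[k:k+5]:
                t+=w; d=(R.T@(q-p)*100).round(1)+0.; out.append('%g %g %g %g %g'%(claw,*d,round(t,2)))
            print('; '.join(out)); p,R=ap(p,R,d,round(t,2))
    save(p,R); a=np.arctan2(R[1,1],R[0,1]); print('end',p.round(4),'ang',a.round(3),'j6~',((4.71+np.arctan2(p[1],p[0])-a+np.pi)%(2*np.pi)-np.pi).round(2))
def yk(p): x,y,s=p; return x+.011*np.sin(s),y-.011*np.cos(s),s+np.pi/2
E
python3 - <<'E'
from plan import *
p=np.array([.13324788,-.48191842,.23132287]);R=Ro.from_quat([.990915768,.134483977,0,0]).as_matrix()
for d,t in(((20,0,0),0),((11.6,-.7,11),.68),((.6,.2,10.6),0),((0,0,-14),0)): p,R=ap(p,R,d,t)
print(p,np.arctan2(R[1,1],R[0,1]),bot.get_obs()['eef_pos']); save(p,R)
go([(1,.44,.0,.20,1.158+1.3),(1,.445,.26,.18,3.14),(1,.445,.26,.035,3.14,2),(-.45,.445,.26,.035,3.14,3),(-.45,.445,.26,.19,None)])
E
```

```text
[ 0.44065649 -0.39517676  0.15532287] -1.9810109459198264 [ 0.44274063 -0.39702659  0.16026012]
1 -1.2 -2.8 -0.3 0.14; 1 -2.4 -5.6 -0.7 0.28; 1 -3.7 -8.4 -1 0.43; 1 -4.9 -11.1 -1.4 0.57; 1 -6.1 -13.9 -1.7 0.71
1 -2.7 -1.4 -0.4 0.14; 1 -5.5 -2.7 -0.7 0.28; 1 -8.2 -4 -1 0.43; 1 -11 -5.3 -1.4 0.57; 1 -13.7 -6.6 -1.7 0.71
1 -3 0.8 -0.4 0.14; 1 -5.9 1.5 -0.7 0.28; 1 -8.8 2.3 -1.1 0.43
1 -3.4 2.7 0.3 -0.11; 1 -6.8 5.4 0.7 -0.23; 1 -10.2 8.1 1 -0.34; 1 -13.6 10.8 1.4 -0.46; 1 -17 13.5 1.7 -0.57
1 -4.3 0.4 0.3 -0.11
1 0 0 3.6 -0; 1 0 0 7.3 -0; 1 0 0 10.9 -0.01; 1 0 0 14.5 -0.01; 1 0 0 14.5 -0.01
1 0 0 0 0
-0.45 0 0 0 0; -0.45 0 0 0 0; -0.45 0 0 0 0; -0.45 0 0 0 0
-0.45 0 0 -3.9 0; -0.45 0 0 -7.7 0; -0.45 0 0 -11.6 0; -0.45 0 0 -15.5 0
end [0.4454 0.2599 0.1903] ang -3.141 j6~ 2.1
```

```bash
python3 - <<'E'
s=open('plan.py').read()
i=s.index("    p,R=load()\n    for claw"); j=s.index("    save(p,R); a=")
s=s[:i]+'''    p,R=load(); rows=[]; q0=p; a0=np.arctan2(R[1,1],R[0,1])
    for claw,x,y,z,ang,*h in wps:
        tgt=np.array([x,y,z]); J=np.arctan2(y,x)
        if ang is None: ang=a0
        else: ang=min((b for b in (ang%np.pi+k*np.pi for k in(-2,-1,0,1)) if -3.1<b<3.1 and abs(1.571+J-b)<2.7),key=lambda b:abs(b-a0)+.3*abs(1.571+J-b))
        n=int(max(1,np.ceil(np.linalg.norm(tgt-q0)/.048),np.ceil(abs(ang-a0)/.148)))
        if h and h[0]<0: n=-h[0]
        rows+=[(claw,q0+(tgt-q0)*(i+1)/n,a0+(ang-a0)*(i+1)/n) for i in range(n)]+[(claw,tgt,ang)]*(max(0,h[0]) if h else 0)
        q0,a0=tgt,ang
    for k in range(0,len(rows),5):
        out=[]; a=np.arctan2(R[1,1],R[0,1])
        for c,q,b in rows[k:k+5]:
            d=(R.T@(q-p)*100).round(1)+0.; t=round(a-b,2)+0.; out.append('%g %g %g %g %g'%(c,*d,t))
        print('; '.join(out)); p,R=ap(p,R,d,t)
'''+s[j:].replace("4.71+","1.571+")
open('plan.py','w').write(s)
E
python3 - <<'E'
from plan import *
p=np.array([.13324788,-.48191842,.23132287]);R=Ro.from_quat([.990915768,.134483977,0,0]).as_matrix()
for d,t in(((20,0,0),0),((11.6,-.7,11),.68),((.6,.2,10.6),0),((0,0,-14),0)): p,R=ap(p,R,d,t)
save(p,R)
go([(1,.44,.0,.20,-.7),(1,.445,.26,.18,0),(1,.445,.26,.035,None,1),(-.45,.445,.26,.035,None,2),(-.45,.445,.26,.19,None)])
E
```

```text
1 -1.8 -4 -0.5 -0.14; 1 -3.5 -8 -1 -0.28; 1 -5.3 -12.1 -1.5 -0.43; 1 -7 -16.1 -2 -0.57; 1 -8.8 -20.1 -2.5 -0.71
1 1.3 -4.2 -0.5 -0.14; 1 2.6 -8.4 -1 -0.29; 1 3.9 -12.6 -1.5 -0.43; 1 5.2 -16.8 -2 -0.57; 1 6.5 -20.9 -1.6 -0.69
1 3.7 -2.3 0.3 -0.11; 1 7.4 -4.6 0.6 -0.23; 1 11 -6.9 1 -0.35; 1 14.7 -9.2 1.3 -0.46; 1 18.4 -11.5 1.6 -0.58
1 0 0 3.7 0; 1 0 0 7.3 0; 1 0 0 10.9 0; 1 0 0 14.5 0; 1 0 0 14.5 0
-0.45 0 0 0 0; -0.45 0 0 0 0; -0.45 0 0 0 0; -0.45 0 0 -3.8 0; -0.45 0 0 -7.7 0
-0.45 0 0 -3.9 0; -0.45 0 0 -7.8 0
end [0.4454 0.26   0.1903] ang -0.001 j6~ 2.1
```

Emit:
send_rows(
  motion="1 -1.8 -4 -0.5 -0.14; 1 -3.5 -8 -1 -0.28; 1 -5.3 -12.1 -1.5 -0.43; 1 -7 -16.1 -2 -0.57; 1 -8.8 -20.1 -2.5 -0.71",
)

```text
clock: 3.95
eef_pos: [0.4391, -0.1738, 0.1792]
tool_rot: [0.988, 0.152, -0.001, -0.001]
ft_force: [0.5, -0.1, 0.1]
grip_width: 0.0164
grasp_force: 60.4
```

Emit:
send_rows(
  motion="1 1.3 -4.2 -0.5 -0.14; 1 2.6 -8.4 -1 -0.29; 1 3.9 -12.6 -1.5 -0.43; 1 5.2 -16.8 -2 -0.57; 1 6.5 -20.9 -1.6 -0.69",
)

```text
clock: 4.45
eef_pos: [0.4403, 0.0449, 0.1964]
tool_rot: [0.879, 0.477, 0.0, 0.0]
ft_force: [1.7, -0.6, 0.2]
grip_width: 0.0163
grasp_force: 60.4
```

Emit:
send_rows(
  motion="1 3.7 -2.3 0.3 -0.11; 1 7.4 -4.6 0.6 -0.23; 1 11 -6.9 1 -0.35; 1 14.7 -9.2 1.3 -0.46; 1 18.4 -11.5 1.6 -0.58",
)

```text
clock: 4.95
eef_pos: [0.4443, 0.2614, 0.1789]
tool_rot: [0.706, 0.709, -0.001, -0.0]
ft_force: [1.8, -0.4, -0.5]
grip_width: 0.016
grasp_force: 60.4
```

Emit:
send_rows(
  motion="1 0 0.8 3.7 0; 1 0 0.8 7.3 0; 1 0 0.8 10.9 0; 1 0 0.8 14.5 0; 1 0 0.8 14.5 0",
)

```text
clock: 5.45
eef_pos: [0.4518, 0.2625, 0.0317]
tool_rot: [0.707, 0.707, 0.0, -0.003]
ft_force: [-0.8, 8.0, -3.2]
grip_width: 0.0163
grasp_force: 93.0
```

Emit:
send_rows(
  motion="0.15 0 0 0 0; 0.15 0 0 0 0; 0.15 0 0 0 0; 0.15 0 0 -3.8 0; 0.15 0 0 -7.7 0",
)

```text
clock: 5.95
eef_pos: [0.452, 0.2589, 0.1119]
tool_rot: [0.708, 0.707, -0.002, -0.0]
ft_force: [1.0, 0.7, -0.3]
grip_width: 0.0364
grasp_force: 0.0
```

Emit:
send_rows(
  motion="0.15 0 0 -3.9 0; 0.15 0 0 -7.8 0",
)

```text
clock: 6.15
eef_pos: [0.4531, 0.2594, 0.192]
tool_rot: [0.708, 0.707, -0.0, 0.0]
ft_force: [0.8, -0.1, 0.3]
grip_width: 0.0366
grasp_force: 0.0
```

```bash
python3 - <<'E'
from plan import *
p,R=load(); p=p+R@np.array([0,.008,0]); save(p,R); print(p,bot.get_obs()['eef_pos'],bot.get_obs()['joint_pos'])
E
python3 sc.py yc
```

```text
[0.45336005 0.26003532 0.19032287] [0.45308919 0.25943685 0.19202816] [ 5.20240182e-01  3.04124624e-01 -1.29534986e-02  1.25371182e+00
 -3.69501758e-04  2.09257050e+00]
yoke [ 0.5748 -0.273   0.7298] 0.21 grasp x y ang [ 0.5822 -0.2812  2.3006]
yoke [ 0.5645 -0.382   5.2095] 0.23 grasp x y ang [ 0.5549 -0.3872  6.7803]
yoke [ 0.4544 -0.2647  3.9877] 0.17 grasp x y ang [ 0.4462 -0.2574  5.5585]
cup [ 0.6907 -0.0602 -1.7917] -0.69 [285. 143.] 3458 close ang -0.221
cup [0.6743 0.05   0.3686] -0.76 [248. 145.] 4030 close ang 1.939
cup [ 0.5755 -0.0179  0.157 ] -0.8 [271. 179.] 4028 close ang 1.728
```

```bash
python3 - <<'E'
from plan import *
go([(-.05,.5757,-.0178,.15,1.735),(-.05,.5757,-.0178,.072,None,1),(1,.5757,-.0178,.072,None,4),(1,.5757,-.0178,.16,None)])
E
```

```text
-0.05 -2.3 1 0.3 -0.14; -0.05 -4.6 2 0.7 -0.29; -0.05 -6.9 3.1 1 -0.43; -0.05 -9.3 4.1 1.3 -0.58; -0.05 -11.6 5.1 1.7 -0.72
-0.05 -2.4 -0.7 0.3 -0.15; -0.05 -4.8 -1.5 0.7 -0.29; -0.05 -7.2 -2.2 1 -0.44; -0.05 -9.6 -3 1.3 -0.58; -0.05 -12.1 -3.8 1.7 -0.73
-0.05 -1.3 -2.1 0.3 -0.14; -0.05 -2.6 -4.3 0.6 -0.29; -0.05 -2.6 -4.3 4.5 -0.29; -0.05 -2.6 -4.3 8.4 -0.29; -0.05 -2.6 -4.3 8.4 -0.29
1 0 0 0 0; 1 0 0 0 0; 1 0 0 0 0; 1 0 0 0 0; 1 0 0 0 0
1 0 0 -4.4 0; 1 0 0 -8.8 0
end [ 0.5759 -0.0179  0.1603] ang 1.739 j6~ -0.2
```

Emit:
send_rows(
  motion="-0.05 -2.3 1 0.3 -0.14; -0.05 -4.6 2 0.7 -0.29; -0.05 -6.9 3.1 1 -0.43; -0.05 -9.3 4.1 1.3 -0.58; -0.05 -11.6 5.1 1.7 -0.72",
)

```text
clock: 6.7
eef_pos: [0.5045, 0.1426, 0.1733]
tool_rot: [0.411, 0.912, 0.0, 0.0]
ft_force: [0.2, 1.0, -0.1]
grip_width: 0.0447
grasp_force: 0.0
```

Emit:
send_rows(
  motion="-0.05 -2.4 -0.7 0.3 -0.15; -0.05 -4.8 -1.5 0.7 -0.29; -0.05 -7.2 -2.2 1 -0.44; -0.05 -9.6 -3 1.3 -0.58; -0.05 -12.1 -3.8 1.7 -0.73",
)

```text
clock: 7.2
eef_pos: [0.5555, 0.0266, 0.1563]
tool_rot: [0.058, 0.998, -0.0, 0.0]
ft_force: [-0.1, 0.4, -0.2]
grip_width: 0.0446
grasp_force: 0.0
```

Emit:
send_rows(
  motion="-0.05 -1.3 -2.1 0.3 -0.14; -0.05 -2.6 -4.3 0.6 -0.29; -0.05 -2.6 -4.3 4.5 -0.29; -0.05 -2.6 -4.3 8.4 -0.29; -0.05 -2.6 -4.3 8.4 -0.29",
)

```text
clock: 7.7
eef_pos: [0.5707, -0.0185, 0.0668]
tool_rot: [-0.083, 0.996, 0.001, -0.006]
ft_force: [-0.7, -1.0, -0.5]
grip_width: 0.0445
grasp_force: 0.0
```

Emit:
send_rows(
  motion="1 0 0 0 0; 1 0 0 0 0; 1 0 0 0 0; 1 0 0 0 0; 1 0 0 0 0",
)

```text
clock: 8.2
eef_pos: [0.5773, -0.0178, 0.0742]
tool_rot: [-0.084, 0.996, -0.0, 0.002]
ft_force: [0.4, 0.1, 5.8]
grip_width: 0.0207
grasp_force: 61.5
```

Emit:
send_rows(
  motion="1 0 0 -4.4 0; 1 0 0 -8.8 0",
)

```text
clock: 8.4
eef_pos: [0.5744, -0.0178, 0.16]
tool_rot: [-0.084, 0.996, 0.0, -0.002]
ft_force: [1.1, -0.1, 0.4]
grip_width: 0.0208
grasp_force: 60.8
```

```bash
python3 - <<'E'
from plan import *
go([(1,.545,.25,.16,1.57),(1,.545,.25,.036,None,1),(0,.545,.25,.036,None,1),(0,.545,.25,.19,None),(0,.40,.10,.24,None,1)])
E
```

```text
1 -0.2 4.5 0 0.03; 1 -0.5 9 0 0.06; 1 -0.7 13.5 0 0.08; 1 -1 18 0 0.11; 1 -1.2 22.4 0 0.14
1 0.4 4.5 0 0.03; 1 0.4 4.5 4.2 0.03; 1 0.4 4.5 8.3 0.03; 1 0.4 4.5 12.4 0.03; 1 0.4 4.5 12.4 0.03
0 0 0 0 0; 0 0 0 0 0; 0 0 0 -3.8 0; 0 0 0 -7.7 0; 0 0 0 -11.5 0
0 0 0 -3.9 0; 0 2.9 -3 -4.9 0; 0 5.8 -6 -5.9 0; 0 8.7 -9 -6.9 0; 0 11.6 -12 -7.9 0
0 2.9 -3 -1 0; 0 2.9 -3 -1 0
end [0.3997 0.1    0.2403] ang 1.569 j6~ 0.25
```

Emit:
send_rows(
  motion="1 -0.2 4.5 0 0.03; 1 -0.5 9 0 0.06; 1 -0.7 13.5 0 0.08; 1 -1 18 0 0.11; 1 -1.2 22.4 0 0.14",
)

```text
clock: 8.9
eef_pos: [0.5499, 0.2067, 0.1607]
tool_rot: [-0.013, 1.0, 0.0, 0.0]
ft_force: [-0.4, -1.0, -1.2]
grip_width: 0.0209
grasp_force: 60.9
```

Emit:
send_rows(
  motion="1 0.4 4.5 0 0.03; 1 0.4 4.5 4.2 0.03; 1 0.4 4.5 8.3 0.03; 1 0.4 4.5 12.4 0.03; 1 0.4 4.5 12.4 0.03",
)

```text
clock: 9.4
eef_pos: [0.5428, 0.2495, 0.0325]
tool_rot: [0.0, 1.0, -0.001, -0.003]
ft_force: [-1.3, -0.0, -1.1]
grip_width: 0.0209
grasp_force: 66.0
```

Emit:
send_rows(
  motion="0 0 0 0 0; 0 0 0 0 0; 0 0 0 -3.8 0; 0 0 0 -7.7 0; 0 0 0 -11.5 0",
)

```text
clock: 9.9
eef_pos: [0.5454, 0.2497, 0.1545]
tool_rot: [0.001, 1.0, 0.0, 0.001]
ft_force: [0.4, 1.0, 1.1]
grip_width: 0.0424
grasp_force: 0.0
```

Emit:
send_rows(
  motion="0 0 0 -3.9 0; 0 0 0 -3.9 0",
)

```text
clock: 10.1
eef_pos: [0.549, 0.2512, 0.1995]
tool_rot: [0.001, 1.0, 0.003, 0.007]
ft_force: [0.2, -0.6, 0.2]
grip_width: 0.0428
grasp_force: 0.0
```

```bash
python3 - <<'E'
from plan import *
p,R=load(); p=np.array([.545,.25,.1903]); save(p,R); print(p,bot.get_obs()['eef_pos'])
E
python3 sc.py c
```

```text
[0.545  0.25   0.1903] [0.54895927 0.25124635 0.19953008]
cup [ 0.6906 -0.0595  1.4399] -0.68 [285. 143.] 3484 close ang 3.011
cup [0.6729 0.0499 3.5119] -0.76 [247. 146.] 4106 close ang 5.083
```

```bash
python3 - <<'E'
from plan import *
go([(-.05,.6735,.05,.15,1.945),(-.05,.6735,.05,.072,None,1),(1,.6735,.05,.072,None,3),(1,.6735,.05,.16,None),(1,.545,.335,.16,1.57),(1,.545,.335,.036,None,2),(0,.545,.335,.036,None,1),(0,.545,.335,.19,None,1)])
E
```

```text
-0.05 -2.1 -3.3 0.7 -0.06; -0.05 -4.3 -6.7 1.3 -0.13; -0.05 -6.4 -10 2 -0.19; -0.05 -8.6 -13.3 2.7 -0.25; -0.05 -10.7 -16.6 3.4 -0.31
-0.05 -1.1 -3.9 0.6 -0.07; -0.05 -1.1 -3.9 4.5 -0.07; -0.05 -1.1 -3.9 8.4 -0.07; -0.05 -1.1 -3.9 8.4 -0.07; 1 -1.1 -3.9 8.4 -0.07
1 0 0 0 0; 1 0 0 0 0; 1 0 0 0 0; 1 0 0 -4.4 0; 1 0 0 -8.8 0
1 0.2 4.5 0 0.06; 1 0.5 8.9 0 0.11; 1 0.7 13.4 0 0.16; 1 0.9 17.9 0 0.22; 1 1.1 22.3 0 0.27
1 1.4 4.3 0 0.06; 1 2.7 8.5 0 0.11; 1 2.7 8.5 4.2 0.11; 1 2.7 8.5 8.3 0.11; 1 2.7 8.5 12.4 0.11
1 0 0 0 0; 1 0 0 0 0; 0 0 0 0 0; 0 0 0 0 0; 0 0 0 -3.8 0
0 0 0 -3.9 0; 0 0 0 -7.7 0; 0 0 0 -11.6 0; 0 0 0 -11.6 0
end [0.5454 0.3347 0.1903] ang 1.569 j6~ 0.55
```

Emit:
send_rows(
  motion="-0.05 -2.1 -3.3 0.7 -0.06; -0.05 -4.3 -6.7 1.3 -0.13; -0.05 -6.4 -10 2 -0.19; -0.05 -8.6 -13.3 2.7 -0.25; -0.05 -10.7 -16.6 3.4 -0.31",
)

```text
clock: 10.65
eef_pos: [0.6519, 0.082, 0.1557]
tool_rot: [-0.155, 0.988, -0.0, -0.0]
ft_force: [0.4, 1.2, 0.6]
grip_width: 0.0448
grasp_force: 0.0
```

Emit:
send_rows(
  motion="-0.05 -1.1 -3.9 0.6 -0.07; -0.05 -1.1 -3.9 4.5 -0.07; -0.05 -1.1 -3.9 8.4 -0.07; -0.05 -1.1 -3.9 8.4 -0.07; 1 -1.1 -3.9 8.4 -0.07",
)

```text
clock: 11.15
eef_pos: [0.6731, 0.0496, 0.0721]
tool_rot: [-0.188, 0.982, 0.0, -0.001]
ft_force: [-0.3, 1.5, 1.3]
grip_width: 0.0322
grasp_force: 0.2
```

Emit:
send_rows(
  motion="1 0 0 0 0; 1 0 0 0 0; 1 0 0 0 0; 1 0 0 -4.4 0; 1 0 0 -8.8 0",
)

```text
clock: 11.65
eef_pos: [0.6725, 0.0499, 0.16]
tool_rot: [-0.188, 0.982, 0.0, -0.002]
ft_force: [1.3, -0.2, 0.1]
grip_width: 0.0208
grasp_force: 60.4
```

Emit:
send_rows(
  motion="1 0.2 4.5 0 0.06; 1 0.5 8.9 0 0.11; 1 0.7 13.4 0 0.16; 1 0.9 17.9 0 0.22; 1 1.1 22.3 0 0.27",
)

```text
clock: 12.15
eef_pos: [0.5806, 0.2546, 0.1613]
tool_rot: [-0.053, 0.999, 0.0, 0.001]
ft_force: [0.3, 1.1, -1.3]
grip_width: 0.0207
grasp_force: 60.3
```

Emit:
send_rows(
  motion="1 1.4 4.3 0 0.06; 1 2.7 8.5 0 0.11; 1 2.7 8.5 4.2 0.11; 1 2.7 8.5 8.3 0.11; 1 2.7 8.5 12.4 0.11",
)

```text
clock: 12.65
eef_pos: [0.5454, 0.3359, 0.0364]
tool_rot: [-0.0, 1.0, 0.001, 0.001]
ft_force: [0.9, -0.1, -1.8]
grip_width: 0.0209
grasp_force: 60.4
```

Emit:
send_rows(
  motion="1 0 0 0 0; 1 0 0 0 0; 0 0 0 0 0; 0 0 0 0 0; 0 0 0 -3.8 0",
)

```text
clock: 13.15
eef_pos: [0.5423, 0.3324, 0.0705]
tool_rot: [0.001, 1.0, -0.003, -0.004]
ft_force: [0.3, -0.7, -0.2]
grip_width: 0.0428
grasp_force: 0.0
```

Emit:
send_rows(
  motion="0 0 0 -3.9 0; 0 0 0 -7.7 0; 0 0 0 -11.6 0; 0 0 0 -11.6 0",
)

```text
clock: 13.55
eef_pos: [0.549, 0.3365, 0.1995]
tool_rot: [0.001, 1.0, 0.004, 0.007]
ft_force: [0.3, 0.1, -0.0]
grip_width: 0.0427
grasp_force: 0.0
```

```bash
python3 sc.py cy; python3 - <<'E'
from plan import *
im=shot('top')
cv2.imwrite('pics/c1.png',cv2.resize(im[80:260,70:470],None,fx=2,fy=2,interpolation=cv2.INTER_CUBIC)[:,:,::-1])
E
```

```text
yoke [ 0.5749 -0.2727  0.701 ] 0.2 grasp x y ang [ 0.582  -0.2811  2.2718]
yoke [ 0.5642 -0.3815 -1.0594] 0.24 grasp x y ang [ 0.5547 -0.3869  0.5114]
yoke [ 0.4551 -0.265   4.0217] 0.16 grasp x y ang [ 0.4466 -0.258   5.5925]
cup [ 0.693  -0.0573  1.4627] -0.71 [285. 142.] 3377 close ang 3.033
```

View pics/c1.png

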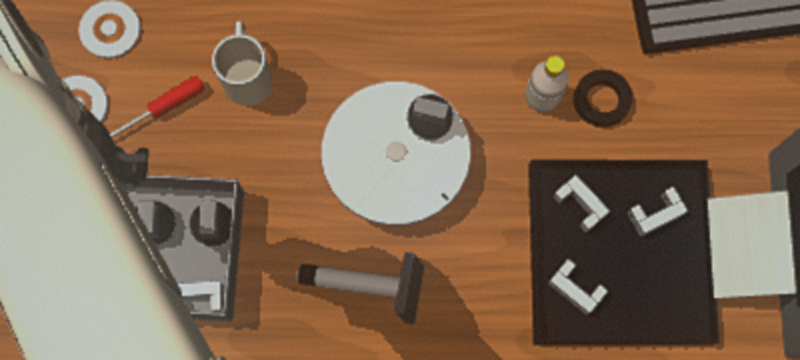

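```bash
python3 - <<'E'
from plan import *
go([(-.05,.692,-.0580,.15,2.95),(-.05,.692,-.0580,.072,None,1),(1,.692,-.0580,.072,None,3),(1,.692,-.0580,.16,None),(1,.545,.42,.16,1.57),(1,.545,.42,.036,None,2),(0,.545,.42,.036,None,1),(0,.545,.42,.19,None,1)])
E
```

```text
-0.05 -1.5 -3.9 0.4 -0.14; -0.05 -2.9 -7.8 0.8 -0.28; -0.05 -4.4 -11.8 1.2 -0.41; -0.05 -5.9 -15.7 1.6 -0.55; -0.05 -7.4 -19.6 2 -0.69
-0.05 1.4 -4 0.4 -0.14; -0.05 2.8 -7.9 0.8 -0.28; -0.05 4.1 -11.9 1.2 -0.41; -0.05 5.5 -15.9 1.6 -0.55; -0.05 6.9 -19.8 2 -0.69
-0.05 0 0 3.9 0; -0.05 0 0 7.8 0; -0.05 0 0 7.8 0; 1 0 0 7.8 0; 1 0 0 7.8 0
1 0 0 0 0; 1 0 0 0 0; 1 0 0 -4.4 0; 1 0 0 -8.8 0; 1 -4 2.1 -8.8 0.12
1 -3.8 2.6 0 0.13; 1 -7.5 5.2 0 0.26; 1 -11.2 7.8 0 0.38; 1 -14.9 10.4 0 0.51; 1 -18.7 13 0 0.63
1 -1.4 4.3 0 0.13; 1 -2.9 8.6 0 0.25; 1 -4.4 12.9 0 0.38; 1 -5.8 17.2 0 0.5; 1 -7.3 21.5 0 0.63
1 0 0 4.2 0; 1 0 0 8.3 0; 1 0 0 12.4 0; 1 0 0 12.4 0; 1 0 0 12.4 0
0 0 0 0 0; 0 0 0 0 0; 0 0 0 -3.8 0; 0 0 0 -7.7 0; 0 0 0 -11.5 0
0 0 0 -3.9 0; 0 0 0 -3.9 0
end [0.5451 0.4199 0.1903] ang 1.569 j6~ 0.66
```

Emit:
send_rows(
  motion="-0.05 -1.5 -3.9 0.4 -0.14; -0.05 -2.9 -7.8 0.8 -0.28; -0.05 -4.4 -11.8 1.2 -0.41; -0.05 -5.9 -15.7 1.6 -0.55; -0.05 -7.4 -19.6 2 -0.69",
)

```text
clock: 14.15
eef_pos: [0.6184, 0.1366, 0.1686]
tool_rot: [-0.34, 0.94, 0.0, -0.001]
ft_force: [1.5, 0.2, 0.4]
grip_width: 0.0447
grasp_force: 0.0
```

Emit:
send_rows(
  motion="-0.05 1.4 -4 0.4 -0.14; -0.05 2.8 -7.9 0.8 -0.28; -0.05 4.1 -11.9 1.2 -0.41; -0.05 5.5 -15.9 1.6 -0.55; -0.05 6.9 -19.8 2 -0.69",
)

```text
clock: 14.65
eef_pos: [0.6909, -0.0601, 0.1484]
tool_rot: [-0.638, 0.77, 0.001, -0.001]
ft_force: [1.9, 1.0, 0.4]
grip_width: 0.0446
grasp_force: 0.0
```

Emit:
send_rows(
  motion="-0.05 0 0 3.9 0; -0.05 0 0 7.8 0; -0.05 0 0 7.8 0; 1 0 0 7.8 0; 1 0 0 7.8 0",
)

```text
clock: 15.15
eef_pos: [0.6911, -0.058, 0.0723]
tool_rot: [-0.636, 0.772, 0.0, -0.0]
ft_force: [-0.2, 0.5, -0.9]
grip_width: 0.0211
grasp_force: 60.5
```

Emit:
send_rows(
  motion="1 0 0 0 0; 1 0 0 0 0; 1 0 0 -4.4 0; 1 0 0 -8.8 0; 1 -4 2.1 -8.8 0.12",
)

```text
clock: 15.65
eef_pos: [0.6844, -0.0198, 0.1691]
tool_rot: [-0.584, 0.811, -0.006, 0.006]
ft_force: [1.9, 1.8, -0.2]
grip_width: 0.0211
grasp_force: 60.7
```

Emit:
send_rows(
  motion="1 -3.8 2.6 0 0.13; 1 -7.5 5.2 0 0.26; 1 -11.2 7.8 0 0.38; 1 -14.9 10.4 0 0.51; 1 -18.7 13 0 0.63",
)

```text
clock: 16.15
eef_pos: [0.6116, 0.2046, 0.1609]
tool_rot: [-0.307, 0.952, -0.0, 0.0]
ft_force: [0.6, 0.4, -1.1]
grip_width: 0.0208
grasp_force: 60.7
```

Emit:
send_rows(
  motion="1 -1.4 4.3 0 0.13; 1 -2.9 8.6 0 0.25; 1 -4.4 12.9 0 0.38; 1 -5.8 17.2 0 0.5; 1 -7.3 21.5 0 0.63",
)

```text
clock: 16.65
eef_pos: [0.5441, 0.4215, 0.1609]
tool_rot: [0.003, 1.0, 0.0, 0.0]
ft_force: [0.6, -0.6, -1.1]
grip_width: 0.0209
grasp_force: 60.7
```

Emit:
send_rows(
  motion="1 0 0 4.2 0; 1 0 0 8.3 0; 1 0 0 12.4 0; 1 0 0 12.4 0; 1 0 0 12.4 0",
)

```text
clock: 17.15
eef_pos: [0.5446, 0.4195, 0.0362]
tool_rot: [0.001, 1.0, -0.001, -0.001]
ft_force: [-0.5, -0.2, -1.3]
grip_width: 0.0209
grasp_force: 63.4
```

Emit:
send_rows(
  motion="0 0 0 0 0; 0 0 0 0 0; 0 0 0 -3.8 0; 0 0 0 -7.7 0; 0 0 0 -11.5 0",
)

```text
clock: 17.65
eef_pos: [0.5454, 0.4197, 0.1543]
tool_rot: [0.001, 1.0, 0.001, 0.001]
ft_force: [0.9, -0.3, -0.3]
grip_width: 0.0428
grasp_force: 0.0
```

Emit:
send_rows(
  motion="0 0 0 -3.9 0; 0 0 0 -3.9 0",
)

```text
clock: 17.85
eef_pos: [0.5484, 0.4219, 0.2003]
tool_rot: [0.001, 1.0, 0.005, 0.006]
ft_force: [0.8, 1.2, 0.7]
grip_width: 0.0428
grasp_force: 0.0
```

```bash
python3 - <<'E'
from plan import *
print(load()[0],bot.get_obs()['eef_pos'])
go([(-.2,.4465,-.258,.15,5.58),(-.2,.4465,-.258,.011,None,2),(1,.4465,-.258,.011,None,4),(1,.4465,-.258,.18,None)])
E
```

```text
[0.54510248 0.41990847 0.1903    ] [0.54836188 0.42190748 0.20032391]
-0.2 0.6 -4.5 0.3 -0.06; -0.2 1.3 -9 0.5 -0.12; -0.2 1.9 -13.6 0.8 -0.17; -0.2 2.6 -18.1 1.1 -0.23; -0.2 3.2 -22.6 1.3 -0.29
-0.2 2 -4.1 0.3 -0.06; -0.2 3.9 -8.3 0.6 -0.12; -0.2 5.8 -12.4 0.8 -0.17; -0.2 7.7 -16.6 1.1 -0.23; -0.2 9.6 -20.7 1.4 -0.29
-0.2 3 -3.4 0.3 -0.06; -0.2 6.1 -6.9 0.5 -0.12; -0.2 9.1 -10.3 0.8 -0.17; -0.2 12.1 -13.7 1.1 -0.23; -0.2 15.1 -17.1 1.3 -0.29
-0.2 0 0 4.7 0; -0.2 0 0 9.3 0; -0.2 0 0 13.9 0; -0.2 0 0 13.9 0; -0.2 0 0 13.9 0
1 0 0 0 0; 1 0 0 0 0; 1 0 0 0 0; 1 0 0 0 0; 1 0 0 0 0
1 0 0 -4.2 0; 1 0 0 -8.4 0; 1 0 0 -12.6 0; 1 0 0 -16.9 0
end [ 0.4465 -0.2575  0.1803] ang 2.439 j6~ -1.39
```

Emit:
send_rows(
  motion="-0.2 0.6 -4.5 0.3 -0.06; -0.2 1.3 -9 0.5 -0.12; -0.2 1.9 -13.6 0.8 -0.17; -0.2 2.6 -18.1 1.1 -0.23; -0.2 3.2 -22.6 1.3 -0.29",
)

```text
clock: 18.35
eef_pos: [0.5122, 0.192, 0.178]
tool_rot: [-0.145, 0.989, 0.0, 0.001]
ft_force: [1.0, -0.5, 0.4]
grip_width: 0.0512
grasp_force: 0.0
```

Emit:
send_rows(
  motion="-0.2 2 -4.1 0.3 -0.06; -0.2 3.9 -8.3 0.6 -0.12; -0.2 5.8 -12.4 0.8 -0.17; -0.2 7.7 -16.6 1.1 -0.23; -0.2 9.6 -20.7 1.4 -0.29",
)

```text
clock: 18.85
eef_pos: [0.4792, -0.0339, 0.1642]
tool_rot: [-0.286, 0.958, -0.0, 0.001]
ft_force: [1.1, -0.1, 0.3]
grip_width: 0.0514
grasp_force: 0.0
```

Emit:
send_rows(
  motion="-0.2 3 -3.4 0.3 -0.06; -0.2 6.1 -6.9 0.5 -0.12; -0.2 9.1 -10.3 0.8 -0.17; -0.2 12.1 -13.7 1.1 -0.23; -0.2 15.1 -17.1 1.3 -0.29",
)

```text
clock: 19.35
eef_pos: [0.446, -0.2598, 0.1511]
tool_rot: [-0.422, 0.907, -0.001, 0.001]
ft_force: [0.5, 0.5, -0.3]
grip_width: 0.0514
grasp_force: 0.0
```

Emit:
send_rows(
  motion="-0.2 0 0 4.7 0; -0.2 0 0 9.3 0; -0.2 0 0 13.9 0; -0.2 0 0 13.9 0; -0.2 0 0 13.9 0",
)

```text
clock: 19.85
eef_pos: [0.4462, -0.2576, 0.0118]
tool_rot: [-0.421, 0.907, 0.0, -0.0]
ft_force: [0.2, -0.2, 0.3]
grip_width: 0.051
grasp_force: 0.0
```

Emit:
send_rows(
  motion="1 0 0 0 0; 1 0 0 0 0; 1 0 0 0 0; 1 0 0 0 0; 1 0 0 0 0",
)

```text
clock: 20.35
eef_pos: [0.4488, -0.2588, 0.0143]
tool_rot: [-0.421, 0.907, -0.002, 0.002]
ft_force: [-1.0, 0.3, 8.1]
grip_width: 0.016
grasp_force: 60.7
```

Emit:
send_rows(
  motion="1 0 0 -4.2 0; 1 0 0 -8.4 0; 1 0 0 -12.6 0; 1 0 0 -16.9 0",
)

```text
clock: 20.75
eef_pos: [0.4465, -0.2576, 0.1834]
tool_rot: [-0.421, 0.907, -0.001, 0.001]
ft_force: [0.4, -0.1, -0.2]
grip_width: 0.0163
grasp_force: 59.7
```

```bash
python3 - <<'E'
from plan import *
go([(1,.455,.345,.18,1.57,1),(1,.455,.345,.022,None,2),(.15,.455,.345,.022,None,1),(.15,.455,.345,.19,None,1)])
E
```

```text
1 -3.6 2.9 0 0.07; 1 -7.2 5.9 0 0.13; 1 -10.7 8.8 0 0.2; 1 -14.3 11.8 0 0.27; 1 -17.9 14.7 0 0.33
1 -2.4 4 0 0.07; 1 -4.9 7.9 0 0.14; 1 -7.3 11.9 0 0.2; 1 -9.7 15.8 0 0.27; 1 -12.1 19.8 0 0.34
1 -1 4.5 0 0.07; 1 -2 9 0 0.13; 1 -3 13.6 0 0.2; 1 -3 13.6 0 0.2; 1 -3 13.6 4 0.2
1 0 0 3.9 0; 1 0 0 7.9 0; 1 0 0 11.8 0; 1 0 0 11.8 0; 1 0 0 11.8 0
0.15 0 0 0 0; 0.15 0 0 0 0; 0.15 0 0 -4.2 0; 0.15 0 0 -8.4 0; 0.15 0 0 -12.6 0
0.15 0 0 -4.2 0; 0.15 0 0 -4.2 0
end [0.455  0.3454 0.1903] ang 1.569 j6~ 0.65
```

Emit:
send_rows(
  motion="1 -3.6 2.9 0 0.07; 1 -7.2 5.9 0 0.13; 1 -10.7 8.8 0 0.2; 1 -14.3 11.8 0 0.27; 1 -17.9 14.7 0 0.33",
)

```text
clock: 21.25
eef_pos: [0.4501, -0.0244, 0.1819]
tool_rot: [-0.264, 0.964, -0.0, 0.002]
ft_force: [1.0, 0.6, -0.5]
grip_width: 0.0166
grasp_force: 59.7
```

Emit:
send_rows(
  motion="1 -2.4 4 0 0.07; 1 -4.9 7.9 0 0.14; 1 -7.3 11.9 0 0.2; 1 -9.7 15.8 0 0.27; 1 -12.1 19.8 0 0.34",
)

```text
clock: 21.75
eef_pos: [0.4524, 0.2081, 0.182]
tool_rot: [-0.098, 0.995, 0.0, 0.002]
ft_force: [1.2, -0.6, 0.9]
grip_width: 0.0164
grasp_force: 59.7
```

Emit:
send_rows(
  motion="1 -1 4.5 0 0.07; 1 -2 9 0 0.13; 1 -3 13.6 0 0.2; 1 -3 13.6 0 0.2; 1 -3 13.6 4 0.2",
)

```text
clock: 22.25
eef_pos: [0.4585, 0.3498, 0.1464]
tool_rot: [-0.001, 1.0, 0.004, 0.006]
ft_force: [0.7, -0.0, -0.3]
grip_width: 0.0161
grasp_force: 59.7
```

Emit:
send_rows(
  motion="1 0 0 3.9 0; 1 0 0 7.9 0; 1 0 0 11.8 0; 1 0 0 11.8 0; 1 0 0 11.8 0",
)

```text
clock: 22.75
eef_pos: [0.4551, 0.3448, 0.0232]
tool_rot: [0.001, 1.0, -0.0, -0.0]
ft_force: [1.5, -0.5, 0.4]
grip_width: 0.0164
grasp_force: 59.6
```

Emit:
send_rows(
  motion="0.15 0 0 0 0; 0.15 0 0 0 0; 0.15 0 0 -4.2 0; 0.15 0 0 -8.4 0; 0.15 0 0 -12.6 0",
)

```text
clock: 23.25
eef_pos: [0.4554, 0.3454, 0.1517]
tool_rot: [0.001, 1.0, 0.001, 0.001]
ft_force: [0.6, 0.5, 0.5]
grip_width: 0.0364
grasp_force: 0.0
```

Emit:
send_rows(
  motion="0.15 0 0 -4.2 0; 0.15 0 0 -4.2 0",
)

```text
clock: 23.45
eef_pos: [0.4588, 0.348, 0.2]
tool_rot: [0.001, 1.0, 0.005, 0.007]
ft_force: [0.7, 1.1, -0.5]
grip_width: 0.0361
grasp_force: 0.0
```

```bash
python3 sc.py y;  python3 - <<'E'
from plan import *
print(load()[0],bot.get_obs()['eef_pos'])
go([(-.2,.582,-.2812,.15,2.28),(-.2,.582,-.2812,.011,None,2),(1,.582,-.2812,.011,None,4),(1,.582,-.2812,.18,None),
(1,.455,.415,.18,1.57,1),(1,.455,.415,.022,None,2),(.15,.455,.415,.022,None,1),(.15,.455,.415,.19,None,1)])
E
```

```text
yoke [ 0.5748 -0.2725  0.7019] 0.17 grasp x y ang [ 0.5819 -0.2809  2.2727]
yoke [ 0.5642 -0.3804  5.1911] 0.21 grasp x y ang [ 0.5544 -0.3855  6.7618]
[0.45500894 0.34536684 0.1903    ] [0.45756143 0.34704729 0.19647842]
-0.2 -0.9 -4.5 0.3 -0.05; -0.2 -1.8 -8.9 0.6 -0.1; -0.2 -2.7 -13.4 0.9 -0.15; -0.2 -3.7 -17.9 1.2 -0.2; -0.2 -4.6 -22.4 1.4 -0.25
-0.2 0.2 -4.5 0.3 -0.05; -0.2 0.5 -9.1 0.6 -0.11; -0.2 0.7 -13.6 0.9 -0.16; -0.2 0.9 -18.2 1.2 -0.21; -0.2 1.1 -22.8 1.5 -0.26
-0.2 1.4 -4.3 0.3 -0.05; -0.2 2.8 -8.7 0.6 -0.1; -0.2 4.2 -13 0.8 -0.15; -0.2 5.5 -17.4 1.1 -0.2; -0.2 5.5 -17.4 5.8 -0.2
-0.2 0 0 4.6 0; -0.2 0 0 9.2 0; -0.2 0 0 9.2 0; -0.2 0 0 9.2 0; 1 0 0 9.2 0
1 0 0 0 0; 1 0 0 0 0; 1 0 0 0 0; 1 0 0 0 0; 1 0 0 -4.2 0
1 0 0 -4.2 0; 1 0 0 -8.4 0; 1 0 0 -12.7 0; 1 -2.3 4.1 -12.7 0.05; 1 -4.7 8.2 -12.7 0.09
1 -2 4.3 0 0.05; 1 -4 8.5 0 0.1; 1 -6 12.8 0 0.15; 1 -8 17.1 0 0.19; 1 -10 21.4 0 0.24
1 -0.9 4.6 0 0.05; 1 -1.9 9.2 0 0.09; 1 -2.8 13.8 0 0.14; 1 -3.7 18.5 0 0.19; 1 -4.7 23.1 0 0.24
1 0.2 4.7 0 0.04; 1 0.4 9.4 0 0.09; 1 0.6 14.1 0 0.14; 1 0.6 14.1 0 0.14; 1 0.6 14.1 4 0.14
1 0 0 3.9 0; 1 0 0 7.9 0; 1 0 0 11.8 0; 1 0 0 11.8 0; 1 0 0 11.8 0
0.15 0 0 0 0; 0.15 0 0 0 0; 0.15 0 0 -4.2 0; 0.15 0 0 -8.4 0; 0.15 0 0 -12.6 0
0.15 0 0 -4.2 0; 0.15 0 0 -4.2 0
end [0.4554 0.4149 0.1903] ang 1.569 j6~ 0.74
```

Emit:
send_rows(
  motion="-0.2 -0.9 -4.5 0.3 -0.05; -0.2 -1.8 -8.9 0.6 -0.1; -0.2 -2.7 -13.4 0.9 -0.15; -0.2 -3.7 -17.9 1.2 -0.2; -0.2 -4.6 -22.4 1.4 -0.25",
)

```text
clock: 24.0
eef_pos: [0.5002, 0.1193, 0.1759]
tool_rot: [-0.125, 0.992, -0.0, -0.0]
ft_force: [1.1, -0.1, 0.4]
grip_width: 0.0513
grasp_force: 0.0
```

Emit:
send_rows(
  motion="-0.2 0.2 -4.5 0.3 -0.05; -0.2 0.5 -9.1 0.6 -0.11; -0.2 0.7 -13.6 0.9 -0.16; -0.2 0.9 -18.2 1.2 -0.21; -0.2 1.1 -22.8 1.5 -0.26",
)

```text
clock: 24.5
eef_pos: [0.5456, -0.1044, 0.161]
tool_rot: [-0.252, 0.968, 0.0, -0.0]
ft_force: [0.7, 1.3, 0.5]
grip_width: 0.0514
grasp_force: 0.0
```

Emit:
send_rows(
  motion="-0.2 1.4 -4.3 0.3 -0.05; -0.2 2.8 -8.7 0.6 -0.1; -0.2 4.2 -13 0.8 -0.15; -0.2 5.5 -17.4 1.1 -0.2; -0.2 5.5 -17.4 5.8 -0.2",
)

```text
clock: 25.0
eef_pos: [0.5885, -0.2903, 0.1098]
tool_rot: [-0.344, 0.939, -0.008, 0.006]
ft_force: [1.7, -0.7, 0.3]
grip_width: 0.0516
grasp_force: 0.0
```

Emit:
send_rows(
  motion="-0.2 0 0 4.6 0; -0.2 0 0 9.2 0; -0.2 0 0 9.2 0; -0.2 0 0 9.2 0; 1 0 0 9.2 0",
)

```text
clock: 25.5
eef_pos: [0.584, -0.2819, 0.014]
tool_rot: [-0.347, 0.938, -0.001, 0.001]
ft_force: [-0.5, 0.1, 0.8]
grip_width: 0.0382
grasp_force: 0.0
```

Emit:
send_rows(
  motion="1 0 0 0 0; 1 0 0 0 0; 1 0 0 0 0; 1 0 0 0 0; 1 0 0 -4.2 0",
)

```text
clock: 26.0
eef_pos: [0.5786, -0.2794, 0.049]
tool_rot: [-0.347, 0.938, 0.004, -0.004]
ft_force: [-0.6, 0.4, -0.9]
grip_width: 0.0165
grasp_force: 61.0
```

Emit:
send_rows(
  motion="1 0 0 -4.2 0; 1 0 0 -8.4 0; 1 0 0 -12.7 0; 1 -2.3 4.1 -12.7 0.05; 1 -4.7 8.2 -12.7 0.09",
)

```text
clock: 26.5
eef_pos: [0.5663, -0.1892, 0.1837]
tool_rot: [-0.302, 0.953, -0.002, 0.003]
ft_force: [0.3, 0.8, -0.4]
grip_width: 0.0165
grasp_force: 61.0
```

Emit:
send_rows(
  motion="1 -2 4.3 0 0.05; 1 -4 8.5 0 0.1; 1 -6 12.8 0 0.15; 1 -8 17.1 0 0.19; 1 -10 21.4 0 0.24",
)

```text
clock: 27.0
eef_pos: [0.5218, 0.0456, 0.1814]
tool_rot: [-0.187, 0.982, -0.0, 0.001]
ft_force: [1.7, 1.3, 0.1]
grip_width: 0.0166
grasp_force: 61.0
```

Emit:
send_rows(
  motion="1 -0.9 4.6 0 0.05; 1 -1.9 9.2 0 0.09; 1 -2.8 13.8 0 0.14; 1 -3.7 18.5 0 0.19; 1 -4.7 23.1 0 0.24",
)

```text
clock: 27.5
eef_pos: [0.4801, 0.2777, 0.1815]
tool_rot: [-0.068, 0.998, 0.0, 0.001]
ft_force: [2.5, -0.8, -0.0]
grip_width: 0.0164
grasp_force: 61.0
```

Emit:
send_rows(
  motion="1 0.2 4.7 0 0.04; 1 0.4 9.4 0 0.09; 1 0.6 14.1 0 0.14; 1 0.6 14.1 0 0.14; 1 0.6 14.1 4 0.14",
)

```text
clock: 28.0
eef_pos: [0.458, 0.4194, 0.1464]
tool_rot: [-0.001, 1.0, 0.005, 0.005]
ft_force: [0.5, 1.1, -0.9]
grip_width: 0.0168
grasp_force: 61.0
```

Emit:
send_rows(
  motion="1 0 0 3.9 0; 1 0 0 7.9 0; 1 0 0 11.8 0; 1 0 0 11.8 0; 1 0 0 11.8 0",
)

```text
clock: 28.5
eef_pos: [0.4553, 0.414, 0.0227]
tool_rot: [0.001, 1.0, -0.0, -0.001]
ft_force: [0.6, 0.6, -0.2]
grip_width: 0.0167
grasp_force: 60.9
```

Emit:
send_rows(
  motion="0.15 0 0 0 0; 0.15 0 0 0 0; 0.15 0 0 -4.2 0; 0.15 0 0 -8.4 0; 0.15 0 0 -12.6 0",
)

```text
clock: 29.0
eef_pos: [0.4555, 0.4148, 0.1515]
tool_rot: [0.001, 1.0, 0.001, 0.001]
ft_force: [0.4, 1.0, -0.2]
grip_width: 0.0363
grasp_force: 0.0
```

Emit:
send_rows(
  motion="0.15 0 0 -4.2 0; 0.15 0 0 -4.2 0",
)

```text
clock: 29.2
eef_pos: [0.4586, 0.4177, 0.2003]
tool_rot: [0.001, 1.0, 0.006, 0.006]
ft_force: [1.1, 0.7, -0.2]
grip_width: 0.0366
grasp_force: 0.0
```

```bash
python3 sc.py y;  python3 - <<'E'
from plan import *
print(load()[0],bot.get_obs()['eef_pos'])
go([(-.2,.5546,-.3858,.15,6.765),(-.2,.5546,-.3858,.011,None,2),(1,.5546,-.3858,.011,None,4),(1,.5546,-.3858,.18,None)])
E
```

```text
yoke [ 0.564  -0.3802  5.1932] 0.18 grasp x y ang [ 0.5543 -0.3853  6.764 ]
[0.45541318 0.41485881 0.1903    ] [0.4575147  0.41669968 0.19679301]
-0.2 -0.6 -4.7 0.2 0.06; -0.2 -1.2 -9.4 0.5 0.13; -0.2 -1.8 -14.1 0.7 0.19; -0.2 -2.4 -18.8 0.9 0.26; -0.2 -3 -23.5 1.2 0.32
-0.2 -2 -4.3 0.2 0.06; -0.2 -4.1 -8.6 0.5 0.13; -0.2 -6.1 -12.9 0.7 0.19; -0.2 -8.1 -17.2 0.9 0.26; -0.2 -10.2 -21.5 1.2 0.32
-0.2 -3.3 -3.4 0.2 0.06; -0.2 -6.6 -6.8 0.4 0.13; -0.2 -9.8 -10.2 0.7 0.19; -0.2 -13.1 -13.7 0.9 0.26; -0.2 -16.4 -17.1 1.2 0.32
-0.2 -4.2 -2.2 0.2 0.06; -0.2 -8.4 -4.4 0.4 0.13; -0.2 -8.4 -4.4 5.1 0.13; -0.2 -8.4 -4.4 9.7 0.13; -0.2 -8.4 -4.4 14.3 0.13
-0.2 0 0 0 0; -0.2 0 0 0 0; 1 0 0 0 0; 1 0 0 0 0; 1 0 0 0 0
1 0 0 0 0; 1 0 0 0 0; 1 0 0 -4.2 0; 1 0 0 -8.4 0; 1 0 0 -12.6 0
1 0 0 -4.3 0
end [ 0.5547 -0.3856  0.1803] ang 0.479 j6~ 0.48
```

Emit:
send_rows(
  motion="-0.2 -0.6 -4.7 0.2 0.06; -0.2 -1.2 -9.4 0.5 0.13; -0.2 -1.8 -14.1 0.7 0.19; -0.2 -2.4 -18.8 0.9 0.26; -0.2 -3 -23.5 1.2 0.32",
)

```text
clock: 29.75
eef_pos: [0.4844, 0.1777, 0.1782]
tool_rot: [0.161, 0.987, -0.0, 0.0]
ft_force: [0.4, -0.5, -1.1]
grip_width: 0.051
grasp_force: 0.0
```

Emit:
send_rows(
  motion="-0.2 -2 -4.3 0.2 0.06; -0.2 -4.1 -8.6 0.5 0.13; -0.2 -6.1 -12.9 0.7 0.19; -0.2 -8.1 -17.2 0.9 0.26; -0.2 -10.2 -21.5 1.2 0.32",
)

```text
clock: 30.25
eef_pos: [0.5132, -0.0584, 0.1664]
tool_rot: [0.317, 0.949, 0.0, 0.0]
ft_force: [1.1, -0.0, 0.2]
grip_width: 0.0513
grasp_force: 0.0
```

Emit:
send_rows(
  motion="-0.2 -3.3 -3.4 0.2 0.06; -0.2 -6.6 -6.8 0.4 0.13; -0.2 -9.8 -10.2 0.7 0.19; -0.2 -13.1 -13.7 0.9 0.26; -0.2 -16.4 -17.1 1.2 0.32",
)

```text
clock: 30.75
eef_pos: [0.5422, -0.2935, 0.1542]
tool_rot: [0.464, 0.886, 0.0, -0.0]
ft_force: [1.2, -0.1, 0.9]
grip_width: 0.0514
grasp_force: 0.0
```

Emit:
send_rows(
  motion="-0.2 -4.2 -2.2 0.2 0.06; -0.2 -8.4 -4.4 0.4 0.13; -0.2 -8.4 -4.4 5.1 0.13; -0.2 -8.4 -4.4 9.7 0.13; -0.2 -8.4 -4.4 14.3 0.13",
)

```text
clock: 31.25
eef_pos: [0.5542, -0.3864, 0.0098]
tool_rot: [0.52, 0.854, 0.0, 0.0]
ft_force: [0.3, -0.4, -0.5]
grip_width: 0.0512
grasp_force: 0.0
```

Emit:
send_rows(
  motion="-0.2 0 0 0 0; -0.2 0 0 0 0; 1 0 0 0 0; 1 0 0 0 0; 1 0 0 0 0",
)

```text
clock: 31.75
eef_pos: [0.5563, -0.3867, 0.0145]
tool_rot: [0.519, 0.855, -0.0, 0.002]
ft_force: [0.4, 0.1, 3.6]
grip_width: 0.0166
grasp_force: 61.4
```

Emit:
send_rows(
  motion="1 0 0 0 0; 1 0 0 0 0; 1 0 0 -4.2 0; 1 0 0 -8.4 0; 1 0 0 -12.6 0",
)

```text
clock: 32.25
eef_pos: [0.5545, -0.3856, 0.1393]
tool_rot: [0.519, 0.855, -0.0, 0.0]
ft_force: [0.3, -0.8, 0.4]
grip_width: 0.0166
grasp_force: 60.8
```

Emit:
send_rows(
  motion="1 0 0 -4.3 0",
)

```text
clock: 32.35
eef_pos: [0.5545, -0.3855, 0.1828]
tool_rot: [0.519, 0.855, -0.0, 0.0]
ft_force: [0.8, -0.8, -0.8]
grip_width: 0.0165
grasp_force: 60.8
```

```bash
python3 - <<'E'
from plan import *
print(load()[0],bot.get_obs()['eef_pos'])
go([(1,.457,.369,.18,1.57,1),(1,.457,.369,.045,None,2),(.15,.457,.369,.045,None,1),(.15,.457,.369,.19,None),(.15,.35,.369,.22,None,1)])
E
```

```text
[ 0.55471136 -0.38563876  0.1803    ] [ 0.55448101 -0.38554173  0.18280134]
1 4.5 1.6 0 -0.07; 1 8.9 3.3 0 -0.14; 1 13.4 4.9 0 -0.2; 1 17.9 6.5 0 -0.27; 1 22.3 8.2 0 -0.34
1 3.7 3 0 -0.07; 1 7.4 6 0 -0.14; 1 11 9.1 0 -0.21; 1 14.7 12.1 0 -0.27; 1 18.4 15.1 0 -0.34
1 2.4 4.1 0 -0.07; 1 4.9 8.2 0 -0.14; 1 7.3 12.2 0 -0.21; 1 9.8 16.3 0 -0.27; 1 12.2 20.4 0 -0.34
1 1 4.7 0 -0.07; 1 1 4.7 0 -0.07; 1 1 4.7 4.5 -0.07; 1 1 4.7 9 -0.07; 1 1 4.7 13.5 -0.07
1 0 0 0 0; 1 0 0 0 0; 0.15 0 0 0 0; 0.15 0 0 0 0; 0.15 0 0 -3.6 0
0.15 0 0 -3.6 0; 0.15 0 0 -7.2 0; 0.15 0 0 -10.9 0; 0.15 3.5 0 -11.9 0; 0.15 7.1 -0.1 -12.9 0
0.15 3.6 0 -1 0; 0.15 3.6 0 -1 0
end [0.3497 0.3686 0.2203] ang 1.569 j6~ 0.81
```

Emit:
send_rows(
  motion="1 4.5 1.6 0 -0.07; 1 8.9 3.3 0 -0.14; 1 13.4 4.9 0 -0.2; 1 17.9 6.5 0 -0.27; 1 22.3 8.2 0 -0.34",
)

```text
clock: 32.85
eef_pos: [0.5241, -0.1484, 0.1813]
tool_rot: [0.366, 0.931, 0.0, 0.001]
ft_force: [0.6, 0.1, -0.8]
grip_width: 0.0166
grasp_force: 60.8
```

Emit:
send_rows(
  motion="1 3.7 3 0 -0.07; 1 7.4 6 0 -0.14; 1 11 9.1 0 -0.21; 1 14.7 12.1 0 -0.27; 1 18.4 15.1 0 -0.34",
)

```text
clock: 33.35
eef_pos: [0.493, 0.0877, 0.1814]
tool_rot: [0.203, 0.979, 0.0, 0.001]
ft_force: [-0.3, 0.5, -1.0]
grip_width: 0.0165
grasp_force: 60.8
```

Emit:
send_rows(
  motion="1 2.4 4.1 0 -0.07; 1 4.9 8.2 0 -0.14; 1 7.3 12.2 0 -0.21; 1 9.8 16.3 0 -0.27; 1 12.2 20.4 0 -0.34",
)

```text
clock: 33.85
eef_pos: [0.4627, 0.3236, 0.1814]
tool_rot: [0.034, 0.999, 0.0, 0.001]
ft_force: [0.9, 0.1, -1.6]
grip_width: 0.0164
grasp_force: 60.8
```

Emit:
send_rows(
  motion="1 1 4.7 0 -0.07; 1 1 4.7 0 -0.07; 1 1 4.7 4.5 -0.07; 1 1 4.7 9 -0.07; 1 1 4.7 13.5 -0.07",
)

```text
clock: 34.35
eef_pos: [0.457, 0.3693, 0.0452]
tool_rot: [0.001, 1.0, 0.001, 0.001]
ft_force: [0.4, 0.5, -1.7]
grip_width: 0.0165
grasp_force: 60.8
```

Emit:
send_rows(
  motion="1 0 0 0 0; 1 0 0 0 0; 0.15 0 0 0 0; 0.15 0 0 0 0; 0.15 0 0 -3.6 0",
)

```text
clock: 34.85
eef_pos: [0.4541, 0.3671, 0.0787]
tool_rot: [0.001, 1.0, -0.002, -0.003]
ft_force: [0.2, 0.4, -0.4]
grip_width: 0.0366
grasp_force: 0.0
```

Emit:
send_rows(
  motion="0.15 0 0 -3.6 0; 0.15 0 0 -7.2 0; 0.15 0 0 -10.9 0; 0.15 3.5 0 -11.9 0; 0.15 7.1 -0.1 -12.9 0",
)

```text
clock: 35.35
eef_pos: [0.3864, 0.3691, 0.2137]
tool_rot: [0.002, 1.0, 0.002, 0.002]
ft_force: [-0.4, -0.4, -0.4]
grip_width: 0.0364
grasp_force: 0.0
```

Emit:
send_rows(
  motion="0.15 3.6 0 -1 0; 0.15 3.6 0 -1 0",
)

```text
clock: 35.55
eef_pos: [0.3469, 0.3688, 0.224]
tool_rot: [-0.001, 1.0, 0.002, 0.001]
ft_force: [0.2, 1.0, 0.8]
grip_width: 0.0361
grasp_force: 0.0
```

```bash
python3 look.py | grep lamp; python3 - <<'E'
from h import *
im=shot('scene')
cv2.imwrite('pics/s2.png',cv2.resize(im[100:340,80:480],None,fx=2,fy=2,interpolation=cv2.INTER_CUBIC)[:,:,::-1])
E
```

```text
lamp [ 0.4435 -0.0424  1.4189] 0.33223545900490536
lamp [ 0.4434 -0.0417  1.4242] 0.2588958556670844
```

View pics/s2.png

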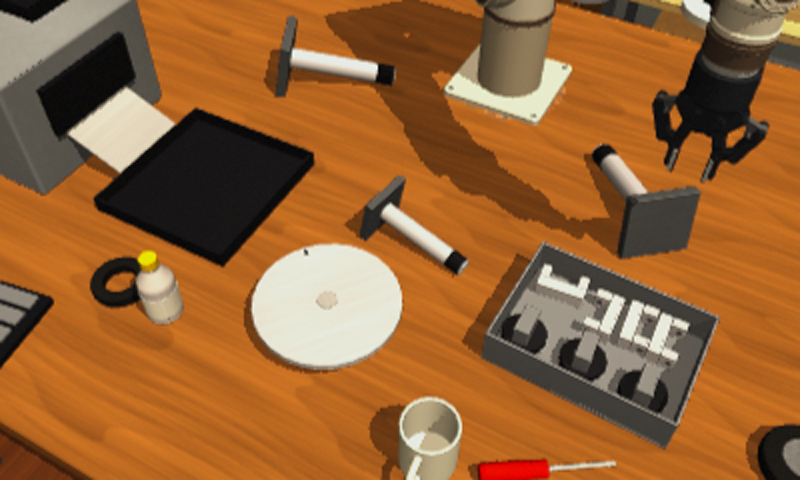

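View pics/ov.png

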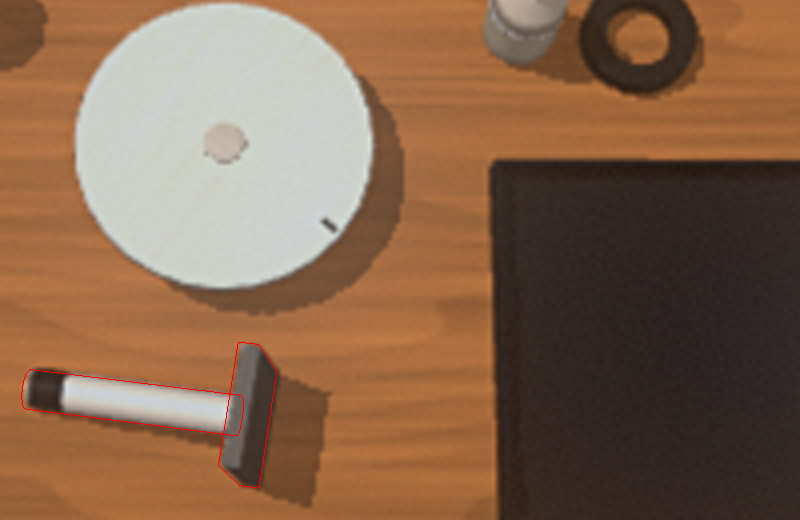

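All four yokes and three cups are in the tote (scene crop, 530–690 × 270–400), and the lamp has not moved. I'll pinch the stem near its end and follow the arc about the foot's edge.

```bash
cat > arc.py <<'E'
from plan import *
e=np.array([.4435,-.0420]); h=1.421; u=np.array([np.cos(h),np.sin(h)])
rho,al0=.1393,np.radians(7.9)
def P(deg,dz=-.0132):
    a=al0+np.radians(deg); q=e+u*rho*np.cos(a); return q[0],q[1],rho*np.sin(a)+dz
E
python3 - <<'E'
from arc import *
x,y,z=P(0); print(load()[0],bot.get_obs()['eef_pos'],x,y,z)
go([(-.2,x,y,.15,h+np.pi/2),(-.2,x,y,z,None,2),(1,x,y,z,None,4)]+[(1,*P(d),None) for d in range(4,33,4)])
E
```

```text
[0.34967936 0.36858848 0.2203    ] [0.35019844 0.36881254 0.2216566 ] 0.4640913826119849 0.09443282111997972 0.005946025262974528
-0.2 -1.1 -2.7 0.7 -0.14; -0.2 -2.3 -5.5 1.4 -0.28; -0.2 -3.4 -8.2 2.1 -0.43; -0.2 -4.6 -11 2.8 -0.57; -0.2 -5.7 -13.7 3.5 -0.71
-0.2 0.9 -2.9 0.7 -0.14; -0.2 1.8 -5.7 1.4 -0.29; -0.2 2.7 -8.5 2.1 -0.43; -0.2 3.6 -11.3 2.8 -0.57; -0.2 4.5 -14.2 3.5 -0.71
-0.2 0 0.1 3.6 0; -0.2 0 0.1 7.2 0; -0.2 0 0.1 10.8 0; -0.2 0 0.1 14.4 0; -0.2 0 0.1 14.4 0
-0.2 0 0 0 0; 1 0 0 0 0; 1 0 0 0 0; 1 0 0 0 0; 1 0 0 0 0
1 0 0 0 0; 1 0.2 0 -0.9 0; 1 0.4 0 -1.9 0; 1 0.7 0 -2.8 0; 1 1.1 0 -3.7 0
1 0.4 -0.1 -0.9 0; 1 0.9 -0.1 -1.7 0; 1 1.4 -0.1 -2.5 0; 1 2 -0.1 -3.3 0
end [0.4599 0.0637 0.0763] ang 2.989 j6~ -1.28
```

Emit:
send_rows(
  motion="-0.2 -1.1 -2.7 0.7 -0.14; -0.2 -2.3 -5.5 1.4 -0.28; -0.2 -3.4 -8.2 2.1 -0.43; -0.2 -4.6 -11 2.8 -0.57; -0.2 -5.7 -13.7 3.5 -0.71",
)

```text
clock: 36.2
eef_pos: [0.4079, 0.2297, 0.1848]
tool_rot: [-0.349, 0.937, -0.0, 0.0]
ft_force: [-0.3, 0.3, -0.5]
grip_width: 0.0508
grasp_force: 0.0
```

Emit:
send_rows(
  motion="-0.2 0.9 -2.9 0.7 -0.14; -0.2 1.8 -5.7 1.4 -0.29; -0.2 2.7 -8.5 2.1 -0.43; -0.2 3.6 -11.3 2.8 -0.57; -0.2 4.5 -14.2 3.5 -0.71",
)

```text
clock: 36.7
eef_pos: [0.4659, 0.0923, 0.1498]
tool_rot: [-0.653, 0.758, -0.0, 0.0]
ft_force: [0.9, 0.3, 0.4]
grip_width: 0.0514
grasp_force: 0.0
```

Emit:
send_rows(
  motion="-0.2 0 0.1 3.6 0; -0.2 0 0.1 7.2 0; -0.2 0 0.1 10.8 0; -0.2 0 0.1 14.4 0; -0.2 0 0.1 14.4 0",
)

```text
clock: 37.2
eef_pos: [0.4599, 0.0926, 0.0018]
tool_rot: [-0.651, 0.759, 0.002, -0.005]
ft_force: [-1.1, 0.2, 0.4]
grip_width: 0.0509
grasp_force: 0.0
```

Emit:
send_rows(
  motion="-0.2 0 0 0 0; 1 0 0 0 0; 1 0 0 0 0; 1 0 0 0 0; 1 0 0 0 0",
)

```text
clock: 37.7
eef_pos: [0.4656, 0.0946, 0.0083]
tool_rot: [-0.651, 0.759, -0.001, 0.002]
ft_force: [-0.9, -0.3, 7.3]
grip_width: 0.0262
grasp_force: 58.9
```

Emit:
send_rows(
  motion="1 0 0 0 0; 1 0.2 0 -0.9 0; 1 0.4 0 -1.9 0; 1 0.7 0 -2.8 0; 1 1.1 0 -3.7 0",
)

```text
clock: 38.2
eef_pos: [0.4615, 0.0832, 0.044]
tool_rot: [-0.651, 0.759, 0.0, -0.0]
ft_force: [1.1, -2.4, -3.4]
grip_width: 0.0261
grasp_force: 59.4
```

Emit:
send_rows(
  motion="1 0.4 -0.1 -0.9 0; 1 0.9 -0.1 -1.7 0; 1 1.4 -0.1 -2.5 0; 1 2 -0.1 -3.3 0",
)

```text
clock: 38.6
eef_pos: [0.4598, 0.063, 0.0769]
tool_rot: [-0.651, 0.759, 0.0, -0.0]
ft_force: [-1.8, -0.6, -3.8]
grip_width: 0.0257
grasp_force: 59.4
```

```bash
python3 - <<'E'
from h import *
im=shot('scene')
cv2.imwrite('pics/s3.png',cv2.resize(im[100:260,200:400],None,fx=4,fy=3.75,interpolation=cv2.INTER_CUBIC)[:,:,::-1])
o=bot.get_obs();print(o['ft_force'],o['ft_torque'])
E
```

```text
[-1.25148906 -0.53006987 -3.83583813] [ 0.29256646  0.17200938 -0.07640376]
```

View pics/s3.png

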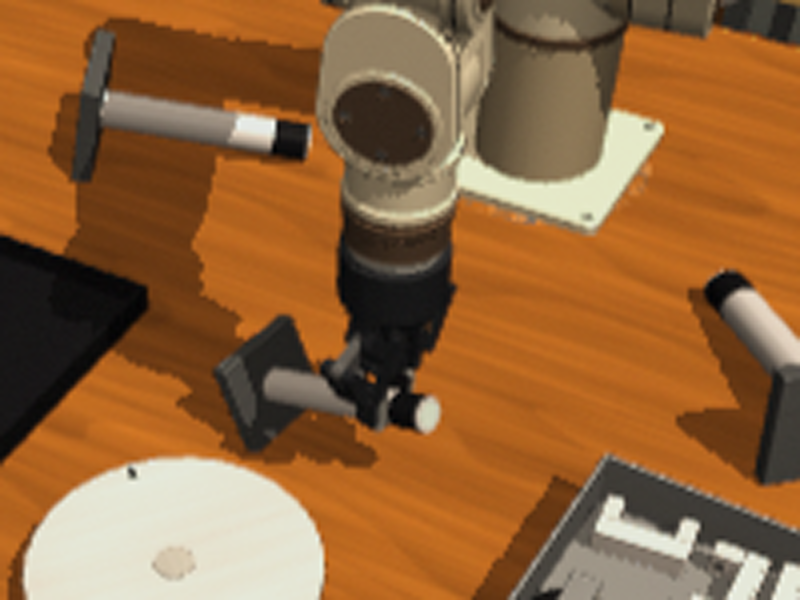

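The lamp has pivoted: the foot edge at (255,445) is still on the bench and the stem is raised. I'll continue the arc.

```bash
python3 - <<'E'
from arc import *
go([(1,*P(d),None,-1) for d in list(range(35,99,3))+[99.6,99.6,99.6]])
E
```

```text
1 0.5 0 -0.5 0; 1 1 0 -1.1 0; 1 1.5 0 -1.5 0; 1 2.1 0 -2 0; 1 2.7 0 -2.4 0
1 0.6 0 -0.5 0; 1 1.2 0 -0.8 0; 1 1.9 0 -1.2 0; 1 2.5 0 -1.5 0; 1 3.2 0 -1.7 0
1 0.7 0 -0.3 0; 1 1.4 0 -0.5 0; 1 2.1 0 -0.6 0; 1 2.8 0 -0.7 0; 1 3.6 0 -0.8 0
1 0.7 0 -0.1 0; 1 1.4 0 -0.1 0; 1 2.1 0 0 0; 1 2.9 0 0 0; 1 3.6 0 0.1 0
1 0.7 0 0.2 0; 1 1.4 0 0.4 0; 1 1.8 0 0.5 0; 1 1.8 0 0.5 0; 1 1.8 0 0.5 0
end [ 0.4373 -0.0835  0.1193] ang 2.989 j6~ -1.61
```

Emit:
send_rows(
  motion="1 0.5 0 -0.5 0; 1 1 0 -1.1 0; 1 1.5 0 -1.5 0; 1 2.1 0 -2 0; 1 2.7 0 -2.4 0",
)

```text
clock: 39.15
eef_pos: [0.4556, 0.0363, 0.1006]
tool_rot: [-0.651, 0.759, 0.0, -0.0]
ft_force: [1.3, 0.6, -5.5]
grip_width: 0.0256
grasp_force: 59.2
```

Emit:
send_rows(
  motion="1 0.6 0 -0.5 0; 1 1.2 0 -0.8 0; 1 1.9 0 -1.2 0; 1 2.5 0 -1.5 0; 1 3.2 0 -1.7 0",
)

```text
clock: 39.65
eef_pos: [0.4509, 0.0047, 0.1176]
tool_rot: [-0.651, 0.759, -0.0, 0.0]
ft_force: [-0.7, 0.1, -6.1]
grip_width: 0.0258
grasp_force: 59.3
```

Emit:
send_rows(
  motion="1 0.7 0 -0.3 0; 1 1.4 0 -0.5 0; 1 2.1 0 -0.6 0; 1 2.8 0 -0.7 0; 1 3.6 0 -0.8 0",
)

```text
clock: 40.15
eef_pos: [0.4453, -0.0309, 0.1253]
tool_rot: [-0.651, 0.759, 0.0, -0.0]
ft_force: [-0.1, 0.3, -4.9]
grip_width: 0.0259
grasp_force: 59.3
```

Emit:
send_rows(
  motion="1 0.7 0 -0.1 0; 1 1.4 0 -0.1 0; 1 2.1 0 0 0; 1 2.9 0 0 0; 1 3.6 0 0.1 0",
)

```text
clock: 40.65
eef_pos: [0.4399, -0.0667, 0.1243]
tool_rot: [-0.651, 0.759, -0.0, -0.0]
ft_force: [0.1, 0.4, -5.5]
grip_width: 0.0258
grasp_force: 59.3
```

Emit:
send_rows(
  motion="1 0.7 0 0.2 0; 1 1.4 0 0.4 0; 1 1.8 0 0.5 0; 1 1.8 0 0.5 0; 1 1.8 0 0.5 0",
)

```text
clock: 41.15
eef_pos: [0.4373, -0.0837, 0.1193]
tool_rot: [-0.651, 0.759, 0.0, 0.0]
ft_force: [0.2, 0.5, -5.7]
grip_width: 0.0256
grasp_force: 59.4
```

```bash
python3 - <<'E'
from h import *
im=shot('scene')
cv2.imwrite('pics/s4.png',cv2.resize(im[100:260,200:400],None,fx=4,fy=3.75,interpolation=cv2.INTER_CUBIC)[:,:,::-1])
o=bot.get_obs();print(o['ft_force'],o['ft_torque'])
E
```

```text
[-0.28372129 -0.32219972 -5.39384645] [ 0.35358158 -0.10089392 -0.02109886]
```

View pics/s4.png

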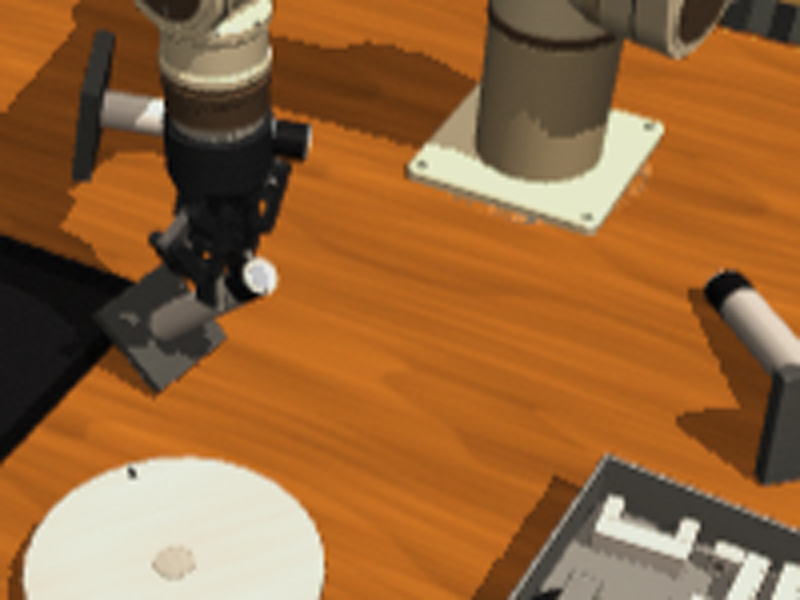

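```bash
python3 - <<'E'
from arc import *
p,_=load(); n=np.array([-u[1],u[0],0]); m=CM('scene');o=np.array(m['world_from_camera'])[:3,3]
def hit(x,y):
    d=pix2w('scene',200+x/4,100+y/3.75,0)-o; return o+d*((p-o)@n)/(d@n)
E=hit(260,277); B=hit(175,322)  # end, stem foot junction(z~14)
for q in(E,B): print(q.round(3),'rel along',((q-p)[:2]@u).round(3))
v=E-B; print('t deg',np.degrees(np.arctan2(v[2],v[:2]@u)),np.linalg.norm(v))
for dx in(-6,0,6):
  E=hit(260+dx,277); r=E-(p+[0,0,.019]); print(dx,'t from grip',np.degrees(np.arctan2(r[2],r[:2]@u)),np.linalg.norm(r))
E
```

```text
[ 0.443 -0.047  0.158] rel along 0.037
[ 0.43  -0.135  0.059] rel along -0.052
t deg 48.420759735432235 0.13310677615570865
-6 t from grip 28.434404453719672 0.03516555396981486
0 t from grip 28.473996455956808 0.041596915004898295
6 t from grip 28.502782584648447 0.04797647210533913
```

Emit:
send_rows(
  motion="1 0 0 0.2 0; 1 0 0 0.4 0; 1 0 0 0.6 0; 1 0 0 0.6 0; 1 0 0 0.6 0",
)

```text
clock: 41.7
eef_pos: [0.4372, -0.0837, 0.1132]
tool_rot: [-0.651, 0.759, 0.0, -0.0]
ft_force: [-1.0, 0.4, -5.4]
grip_width: 0.026
grasp_force: 59.4
```

Emit:
send_rows(
  motion="1 0 0 0.2 0; 1 0 0 0.2 0; 1 0 0 0.2 0",
)

```text
clock: 42.0
eef_pos: [0.4372, -0.0837, 0.1113]
tool_rot: [-0.651, 0.759, 0.0, -0.0]
ft_force: [1.1, 0.3, -6.3]
grip_width: 0.0259
grasp_force: 59.4
```

Emit:
send_rows(
  motion="1 0 0 0.2 0; 1 0 0 0.4 0; 1 0 0 0.4 0; 1 0 0 0.4 0",
)

```text
clock: 42.4
eef_pos: [0.4384, -0.0821, 0.1097]
tool_rot: [-0.652, 0.759, 0.0, 0.003]
ft_force: [-3.4, 7.1, 12.3]
grip_width: 0.0251
grasp_force: 61.6
```

Emit:
send_rows(
  motion="1 0 0 0.2 0; 1 0 0 0.3 0; 1 0 0 0.3 0; 1 0 0 0.3 0",
)

```text
clock: 42.8
eef_pos: [0.439, -0.0804, 0.1087]
tool_rot: [-0.652, 0.758, 0.001, 0.005]
ft_force: [-7.0, 13.6, 26.0]
grip_width: 0.0257
grasp_force: 63.1
```

Emit:
send_rows(
  motion="1 0.7 0 -0.3 0; 1 1.4 0 -0.5 0; 1 2.1 0 -0.7 0; 1 2.8 0 -0.8 0; 1 2.8 0 -0.8 0",
)

```text
clock: 43.3
eef_pos: [0.4354, -0.1115, 0.1152]
tool_rot: [-0.651, 0.759, -0.002, 0.003]
ft_force: [-1.9, 3.2, 10.5]
grip_width: 0.0254
grasp_force: 59.9
```

```bash
python3 - <<'E'
from h import *
im=shot('scene')
cv2.imwrite('pics/s5.png',cv2.resize(im[130:230,200:300],None,fx=5,fy=5,interpolation=cv2.INTER_CUBIC)[:,:,::-1])
o=bot.get_obs();print(o['ft_force'],o['ft_torque'])
E
```

```text
[-0.88342427  3.91025334 10.52511415] [ 1.19297     0.25137357 -0.04341966]
```

View pics/s5.png

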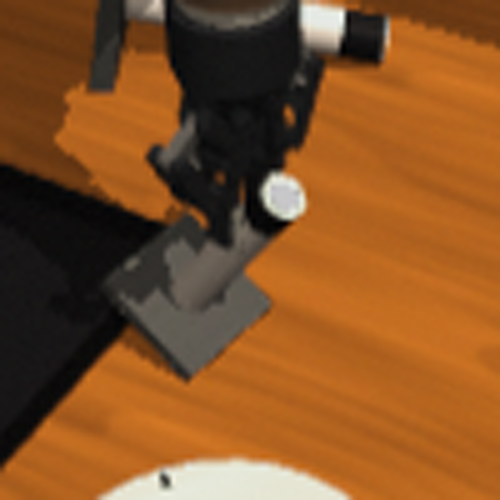

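The lamp is now steeper (stem end at (282,197)), but it has slid towards the tray's wall. I'll back it off 7 cm, with the foot just clear of the bench, and press down again there.

Emit:
send_rows(
  motion="1 0 0 -0.6 0; 1 0 0 -1.2 0; 1 -2 0 -1.2 0; 1 -4 0 -1.2 0; 1 -6 0 -1.2 0",
)

```text
clock: 43.85
eef_pos: [0.4418, -0.0518, 0.1241]
tool_rot: [-0.651, 0.759, 0.0, -0.001]
ft_force: [0.4, -0.8, -5.6]
grip_width: 0.0255
grasp_force: 59.7
```

Emit:
send_rows(
  motion="1 -1.2 0 0 0; 1 -1.2 0 0.3 0; 1 -1.2 0 0.5 0; 1 -1.2 0 0.5 0",
)

```text
clock: 44.25
eef_pos: [0.4434, -0.0409, 0.1187]
tool_rot: [-0.651, 0.759, 0.0, -0.001]
ft_force: [-0.3, 0.3, -5.3]
grip_width: 0.0258
grasp_force: 59.7
```

Emit:
send_rows(
  motion="1 0 0 0.2 0; 1 0 0 0.4 0; 1 0 0 0.4 0; 1 0 0 0.4 0",
)

```text
clock: 44.65
eef_pos: [0.444, -0.0405, 0.1154]
tool_rot: [-0.651, 0.759, -0.0, 0.0]
ft_force: [-0.8, 0.8, -3.1]
grip_width: 0.0258
grasp_force: 60.2
```

```bash
python3 - <<'E'
from h import *
im=shot('scene')
cv2.imwrite('pics/s6.png',cv2.resize(im[130:230,200:300],None,fx=5,fy=5,interpolation=cv2.INTER_CUBIC)[:,:,::-1])
o=bot.get_obs();print(o['eef_pos'],o['ft_force'],o['ft_torque'])
E
```

```text
[ 0.44405172 -0.04044381  0.11544134] [-1.1127796   0.64306627 -3.34380537] [ 0.30938133 -0.01969243  0.01496961]
```

View pics/s6.png

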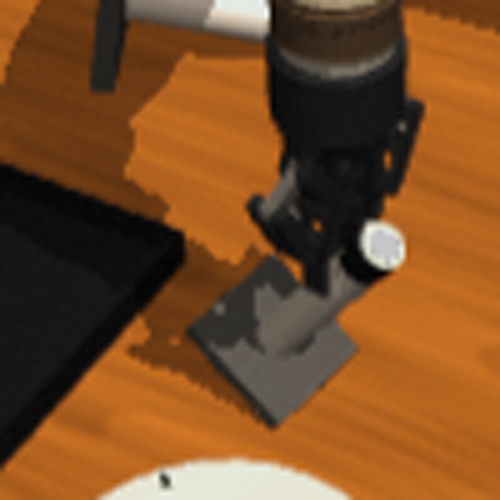

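Emit:
send_rows(
  motion="1 0 0 0.3 0; 1 0.8 0 0.2 0; 1 1.6 0 0.1 0; 1 2.4 0 0 0; 1 3.2 0 0 0",
)

```text
clock: 45.2
eef_pos: [0.4405, -0.0721, 0.1166]
tool_rot: [-0.651, 0.759, -0.001, 0.001]
ft_force: [-0.9, 2.7, 6.4]
grip_width: 0.0251
grasp_force: 58.5
```

Emit:
send_rows(
  motion="1 0.8 0 0 0; 1 1.6 0 0.1 0; 1 2.4 0 0.2 0; 1 2.4 0 0.2 0",
)

```text
clock: 45.6
eef_pos: [0.4361, -0.0971, 0.1137]
tool_rot: [-0.65, 0.76, -0.001, 0.0]
ft_force: [1.2, 0.9, 5.4]
grip_width: 0.0233
grasp_force: 57.5
```

```bash
python3 - <<'E'
from h import *
im=shot('scene')
cv2.imwrite('pics/s7.png',cv2.resize(im[130:230,200:300],None,fx=5,fy=5,interpolation=cv2.INTER_CUBIC)[:,:,::-1])
o=bot.get_obs();print(o['eef_pos'],o['ft_force'],o['ft_torque'])
E
```

```text
[ 0.43613078 -0.09685434  0.11371614] [ 1.12171358 -0.35184415  5.43676933] [ 0.29787016 -0.09890087 -0.14655212]
```

View pics/s7.png

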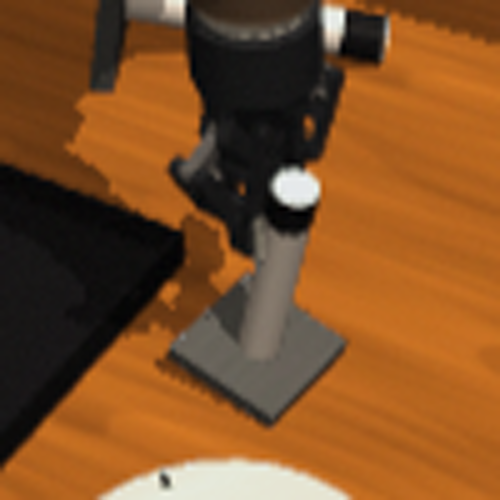

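The lamp is almost upright with its foot by the bench, so I'll release it and lift clear.

Emit:
send_rows(
  motion="-0.4 0 0 0 0; -0.4 0 0 0 0; -0.4 0 0 0 0; -0.4 0 0 0 0; -0.4 0 0 0 0",
)

```text
clock: 46.15
eef_pos: [0.4352, -0.0955, 0.1131]
tool_rot: [-0.651, 0.759, 0.0, -0.0]
ft_force: [-0.5, 0.2, 0.4]
grip_width: 0.0597
grasp_force: 0.0
```

Emit:
send_rows(
  motion="-0.4 0 0 -3 0; -0.4 0 0 -6 0; -0.4 0 0 -9 0; -0.4 0 0 -12 0; -0.4 0 0 -14 0",
)

```text
clock: 46.65
eef_pos: [0.436, -0.0957, 0.2556]
tool_rot: [-0.651, 0.759, -0.001, 0.001]
ft_force: [1.3, 0.2, -0.5]
grip_width: 0.0599
grasp_force: 0.0
```

Emit:
send_rows(
  motion="-0.4 -4.5 0 0 0; -0.4 -9 0 0 0; -0.4 -13.5 0 0 0; -0.4 -18 0 0 0; -0.4 -22 0 0 0",
)

```text
clock: 47.15
eef_pos: [0.4688, 0.1239, 0.2533]
tool_rot: [-0.651, 0.759, -0.0, 0.0]
ft_force: [1.7, -0.1, 0.5]
grip_width: 0.06
grasp_force: 0.0
```

```bash
python3 - <<'E'
from h import *
a=shot('scene');b=shot('top')
f=lambda i:cv2.resize(i,None,fx=2,fy=2,interpolation=cv2.INTER_CUBIC)[:,:,::-1]
cv2.imwrite('pics/s8.png',np.hstack([f(a[110:330,200:400]),f(b[110:330,90:290])]))
# fit upright lamp on both views
UP=lambda p:yawT(p,0.)
def lm(img,x0,x1,y0,y1):
    hsv=cv2.cvtColor(img,cv2.COLOR_RGB2HSV).astype(int); m=(hsv[...,1]<75); w=np.zeros(m.shape,bool); w[y0:y1,x0:x1]=1
    return max(comps(m&w,100),key=lambda q:q[2])[0]
for n in('top','scene'):print(n,w2pix(n,[.436,-.11,0]),w2pix(n,[.436,-.11,.165]))
r=fit({'scene':lm(a,230,275,150,220)},LAMP,UP,[.436,-.11,1.42]);print(r)
E
```

```text
top [302.64606223 229.56622281] [307.06655652 219.04213133]
scene [250.13398423 202.56883961] [247.70613518 163.91596744]
(array([ 0.43527902, -0.10957033,  1.53277914]), np.float64(0.15854914655679808))
```

View pics/s8.png

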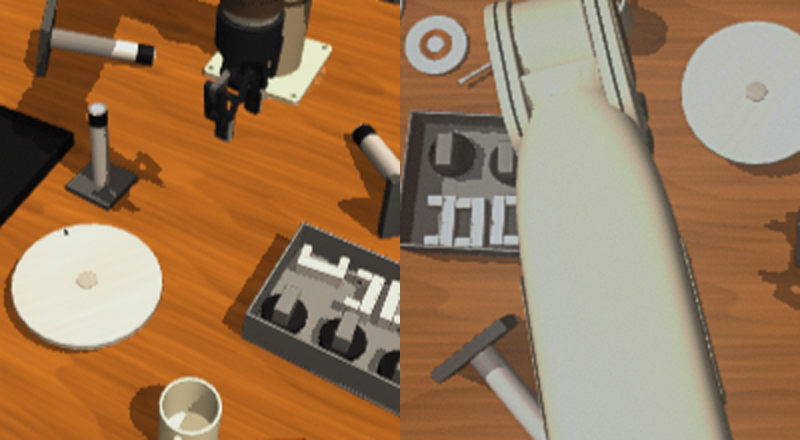

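The lamp stands upright on its foot (stem top at (97,105), foot at (100,188)), matching the upright model. The tote holds all the parts, and the arm is clear.

```bash
python3 -c "
from workcell import workorder
print(workorder.job_done())"
```

```text
the job is handed in; nothing more can be done
None
```

The job is handed in: all three cups and four yokes are in the tote, and the lamp stands upright on the bench. While tipping the lamp up, its foot came off the bench by a small amount (well under 90 mm), so I shifted it about 7 cm back from the tray just above the bench. The hand-in call returned no verdict.

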